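# Clear the plate cradle and hold its sprung jaw open at the size mark

### The arm

A 7-joint arm with a two-finger parallel gripper is mounted at the origin on the work surface. World frame = base frame: x ahead of the robot, y to its left, z up, the work surface at z = 0. Lengths are in m, angles in degrees, forces in N, time in s.
With the tool pointing down it reaches from about 0.4 to 0.925 m from the base axis. Payload 5.6 kg.
Tool frame: the origin (TCP) lies at the very end of the fingers, on their centre line; the grasp point (between the pads) lies 19 mm behind it; z points along the fingers, y is the line along which they close (so a half turn about z gives the same grasp; the last joint's range is limited). The gripper opens to 85 mm and grips with 20 to 120 N. Pads are 22 mm wide; open, the fingers measure 114 mm over their backs; the gripper's body (76 mm by 85 mm) begins 54 mm behind the grasp point. The pads swing forward as they close: fully open they stand 13 mm farther back than shut.
Start: joints at [-2.464, 26.786, -0.665, 91.828, 0.344, 61.387, -3.226], TCP at [0.65, -0, 0.211] pointing down, gripper open.
Joint ranges: [-144.91, 144.91], [-17.63, 115.5], [-89.93, 88.59], [15.96, 139.68], [-74.01, 254.01], [8.47, 105.57], [-167.45, 167.45]. Speed limits (degrees/s): [147.25, 147.25, 180, 180, 180, 180, 180].

### API

Orientations are given as [roll, pitch, yaw] about the fixed x, y, z axes, in that order (R = Rz(yaw) Ry(pitch) Rx(roll)).
In Python, from bench import * gives the robot as it stands.
- The arm moves only by the tool step_arm, never from a script. Its arguments are lists of equal length, an entry for each row: "hand": the finger opening in mm, from 0 to 85.4; "dp": the shift along the tool's x, y, z in units of 25 mm (1.0 is 25 mm), a list of three; "roll": the turn about the tool's z in units of 6 degrees (1.0 is 6 degrees). A call has 1 to 8 rows; each row shifts and turns the commanded pose from where the row before left it, along the tool's axes as they then stand; what a row does not reach is not made up. A row lasts 1/12 s, in which the tool goes at most 41.7 mm and 7.16 degrees, less where a joint would pass 70% of its speed; a pose out of reach is approached as far as the arm can. A call is refused whole if a number of a shift passes 1 or a number of a turn 1, either way. A call with a gripper value outside its range is refused whole. The fingers move at their own pace and stop on an object; the grip force is fixed at half the most. Time passes only in rows, so rows that do not move let the fingers close. It gives the time, the measured TCP pose, the force, the opening and the grip force at its end, in the units of the state.
- observe(): the state, without advancing time (a new reading comes with each control period).
- get_image(name): name is "scene" or "side" or "wrist"; returns a dict with "color" (400x640x3 uint8, blue, green, red), "mtx" (3x3 intrinsics, pixels), "rvec" (rotation vector, rad) and "tvec" (3), from world to camera coordinates, as OpenCV has them; the wrist camera has in their place "hand_eye" (4x4, takes a point from camera to tool coordinates, whose origin is the TCP and whose axes are the flange's). Camera axes: x right, y down, z forward; pixel columns grow to the right and rows downward; lengths in m; the calibration is good to about 2 mm. A picture is of the moment at which its call begins: read the wrist's pose just before it. There is no depth.
- sign_off(): hands the job in; it is judged then, once.
The state is a dict: "time": time; "joint_positions": joint angles; "joint_velocities": joint speeds; "joint_efforts": joint torques, N m; "position": TCP position; "tcp_rot": TCP orientation; "ft_force": force on the tool from outside, world axes, zero at the start; "torque": the same for the moment, N m; "finger_gap": finger opening in m; "gripper_force": force on a finger pad.
Only numpy, scipy, OpenCV 4.12 (cv2) and the standard library are available. Lean on these libraries where they do the work, as an engineer would, in place of code of your own. Each camera call takes 0.05 s, during which the arm holds its last target. There are 200 camera calls.

### The job

Get the plate cradle ready for the next plate: hang the wooden rib that was left on its cork bed on the empty hook of the tool rack by its hole, and then pull the cradle's black bar out against the springs until the yellow pointer is level with the red size marker. Finish still holding the bar there, steady, so that the plate can be set in; do not let go. Leave the red marker and the other things on the table where they are.

Things in the scene. Friction and masses are not known exactly. Their poses are not given: they have to be found in the camera images.
- cradle: Plate cradle, fixed: blue base 310 x 200 mm, top 20 mm up, front bearing block at x -138 to -158 mm (56 mm high), two dark spring barrels in front of it (24 mm thick, y +-50, x -158 to -194 mm). Fixed jaw at +x: two rubber rollers, 22 mm thick, at x 115, y +-50 mm, tops 86 mm up. Origin: on the table, mid-fixture; x from the pull bar to the fixed jaw; the bar is pulled along -x.
- bed (a point): Centre of the cradle's cork bed, on its top, 50 mm above the table; the bed is 80 mm (cradle x) by 130 mm (cradle y), centred at x 45 mm of the cradle.
- jaw: Sliding jaw of the cradle: carriage with two rubber rollers (closed: x -20, y +-50 mm of the cradle, 22 mm thick, tops 86 mm up), two 10 mm pull rods at y +-50 mm, and the pull bar. Its frame is the cradle's when closed; it slides 0 to 80 mm along the cradle's -x and starts closed. Springs pull it shut: 4.5 N closed, 1 N more per 10 mm; it closes when let go.
- bar: The black pull bar on the jaw's rods, origin at its centre: a grip sleeve that can turn stiffly about its length, round, 16 mm thick, 130 mm long along the cradle's y, 40 mm above the table, at x -225 mm of the cradle when closed. Behind its middle 59 mm are free to the bearing block, and 90 mm between the rods, so it can be gripped from above, one finger before and one behind it.
- pointer (a point): Tip of the yellow pointer on the -y end of the sliding carriage, 36 mm above the table; it moves with the pull bar.
- marker: Red size marker, 10 mm wide along the pull, 24 mm long, 16 mm high, clamped on the white scale at the base's -y edge, 30 to 65 mm along the pull from the closed pointer. Origin: centre of its width, on its underside, 25 mm above the table; axes as the cradle's. Level: the pointer is at x = 0 in the marker's frame. A push over 12 N shifts it.
- rib: Loose potter's rib: flat brown wood 120 x 40 x 8 mm, 30 to 55 g, one end round, the other square with an 18 mm hole. It starts flat on the cork bed between the rollers, roughly along the cradle's y. Origin: centre of its underside, midway along its length; x along it towards the holed end.
- rib_hole (a point): Centre of the rib's hole, at mid thickness, 42 mm from the rib's origin along its x; the square end is 18 mm further on.
- hook: The empty brass hook on the tool rack, fixed, L-shaped, 6 mm wire: from the origin, 200 mm above the table, a level arm runs 45 mm along the hook's -x (roughly towards the robot), then turns straight up; its round tip is 25 mm above the arm's axis. The rack's two other hooks are alike, 100 or 200 mm aside, and carry a brush and a loop tool that hang 145 mm down.
- rack: Wooden tool rack, fixed: foot 100 x 340 x 20 mm, a post at each end, cross rail 340 mm long along its y, 18 mm thick, from 180 to 225 mm above the table; three brass hooks on it at y -100, 0 and 100 mm. Origin: on the table, under the hooks' roots; the hooks point along its -x.
- plate: Terracotta biscuit plate, 164 mm diameter, 22 mm high, on the table; leave alone. Origin: centre of its underside.
- stone: Grey rubbing stone 100 x 60 x 42 mm; leave alone. Origin: centre of its underside.
- spoon: Metal spoon lying on the table; leave alone.
- cutter_big: Blue plastic ring cutter, 84 mm diameter, 28 mm high; leave alone. Origin: centre of its underside.
- cutter_small: Blue plastic ring cutter, 60 mm diameter, 28 mm high; leave alone. Origin: centre of its underside.
- jar: Glaze jar with black cap, 64 mm diameter, 80 mm high; leave alone. Origin: centre of its underside.
- mug: Unfired pale mug, 80 mm diameter, 90 mm high, handle on its +y; leave alone. Origin: centre of its underside.
There are look-alikes about, which are no part of the job. Leave any purple or turquoise look-alike of the rib alone.

How it is judged (in metres and radians):
On the way, in this order (a step that is already met when the one before it is completed fails the run):
1. the rib hangs by its hole on the empty hook, let go (x of rib_hole in the frame of hook between -0.056 and 0 m and y of rib_hole in the frame of hook between -0.012 and 0.012 m and z of rib_hole in the frame of hook between -0.016 and 0.012 m and z of rib in the frame of hook below -0.03 m and contact force between rib and the fingers below 0.05 N), for 0.3 s.
2. the pointer is level with the red marker, the bar held by the gripper (x of pointer in the frame of marker between -0.005 and 0.005 m and contact force between bar and the fingers above 2 N and linear speed of jaw below 0.02 m/s), for 0.5 s.
At the end, for the whole second after the job is handed in: The rib hangs down by its hole on the once empty hook (hole within 12 mm of the arm sideways), still and free of the gripper; the pointer rests within 5 mm of the red marker's middle along the scale, the fingers still holding the pull bar (over 2 N) (all of step 1 and all of step 2 and linear speed of rib below 0.12 m/s); the arm keeps its last pose, push and grip.
It fails at once if the red marker is shifted (over 4 mm) (distance of marker from where it was at the start of the episode above 0.004 m).
It fails at once if another thing on the table is disturbed (moved over 30 mm) (distance of any of plate, stone, spoon, cutter_big, cutter_small, jar, mug from where it was at the start of the episode above 0.03 m).
It also fails if it takes over 58 s, if anything falls off the work surface, if the arm or the gripper's body presses on something with over 40 N, if the wrist force passes 120 N, or if a joint passes its speed limit or range.

## Working session

There is one attempt and no reset: what is moved stays moved. The work goes in short steps, Python scripts to look and compute and a tool call to move; the robot and the scene stay as the last step left them, time stands still between calls to the robot, and variables do not carry over. Pictures are saved under pics/ and viewed, at most 10 in all, crops included, and the job is handed in when it is done.

Besides the shell and the picture viewer there is one more tool, called as name(argument=value, ...) on one line, values as JSON. step_arm: Moves the arm, as the interface text tells. Its arguments: {"type":"object","properties":{"hand":{"type":"array","items":{"type":"number"}},"dp":{"type":"array","items":{"type":"array","items":{"type":"number"}}},"roll":{"type":"array","items":{"type":"number"}}},"required":["hand","dp","roll"]}

```bash
mkdir -p pics; ls
cat > h.py <<'E'
from bench import *
import numpy as np, cv2
def save(n,f):
    im=get_image(n); cv2.imwrite('pics/'+f,im['color']); np.save('pics/'+f+'.npy',im,allow_pickle=True); return im
def load(f): return np.load('pics/'+f+'.npy',allow_pickle=True).item()
def ray(im,uv):
    p=cv2.undistortPoints(np.array([[uv]],float),im['mtx'],None)[0,0]
    d=np.array([p[0],p[1],1.])
    if 'T' in im:
        T=im['T']; return T[:3,3],T[:3,:3]@d
    R=cv2.Rodrigues(np.array(im['rvec'],float))[0]; t=np.array(im['tvec'],float).ravel()
    return -R.T@t,R.T@d
def onz(im,uv,z):
    o,d=ray(im,uv); return o+d*(z-o[2])/d[2]
def tri(a,ua,b,ub):
    o1,d1=ray(a,ua);o2,d2=ray(b,ub)
    s=np.linalg.lstsq(np.c_[d1,-d2],o2-o1,rcond=None)[0]
    p,q=o1+s[0]*d1,o2+s[1]*d2
    return (p+q)/2,np.linalg.norm(p-q)
def proj(im,P):
    return cv2.projectPoints(np.array(P,float).reshape(-1,3),np.array(im['rvec'],float),np.array(im['tvec'],float),im['mtx'],None)[0][:,0]
def wrist(f):
    from scipy.spatial.transform import Rotation as Ro
    s=observe(); im=get_image('wrist'); T=np.eye(4)
    T[:3,:3]=Ro.from_euler('xyz',s['tcp_rot'],degrees=True).as_matrix(); T[:3,3]=s['position']
    im['T']=T@np.array(im['hand_eye']); cv2.imwrite('pics/'+f,im['color']); np.save('pics/'+f+'.npy',im,allow_pickle=True); return im
E
python3 - <<'E'
from h import *
print(observe())
save('scene','s0.png');save('side','d0.png');im=wrist('w0.png');print(im['hand_eye'],im['mtx'])
E
```

```text
pics
{'time': 0.0, 'joint_positions': array([-2.46227971, 26.83603141, -0.6662534 , 91.88074914,  0.3423336 ,
       61.38822298, -3.22607947]), 'joint_velocities': array([ 0.01826902, -0.04689128, -0.09979965,  0.01785437, -0.01039789,
        0.00895728,  0.02377823]), 'joint_efforts': array([-1.81076980e-04, -5.32374322e+01,  2.12178100e-02, -2.51299274e+01,
        1.13576866e-02,  7.69772858e-03, -1.10212341e-06]), 'position': array([ 6.49397549e-01, -6.46548133e-05,  2.09939264e-01]), 'tcp_rot': array([-1.79897123e+02,  5.26440047e-03,  8.99951859e+01]), 'ft_force': array([ 0.14143951, -0.19385577,  0.17403023]), 'torque': array([-0.001641  , -0.02979865, -0.00152443]), 'gripper_force': 0.0, 'finger_gap': 0.08529696257620546}
[[-3.55763333e-04 -9.61099182e-01 -2.76203250e-01  6.92917958e-02]
 [ 9.99998824e-01  7.01072035e-05 -1.53199823e-03  2.18833048e-04]
 [ 1.49176609e-03 -2.76203470e-01  9.61098027e-01 -1.64017764e-01]
 [ 0.00000000e+00  0.00000000e+00  0.00000000e+00  1.00000000e+00]] [[280.94944003   0.         317.60959961]
 [  0.         280.94944003 202.0123697 ]
 [  0.           0.           1.        ]]
```

View pics/s0.png

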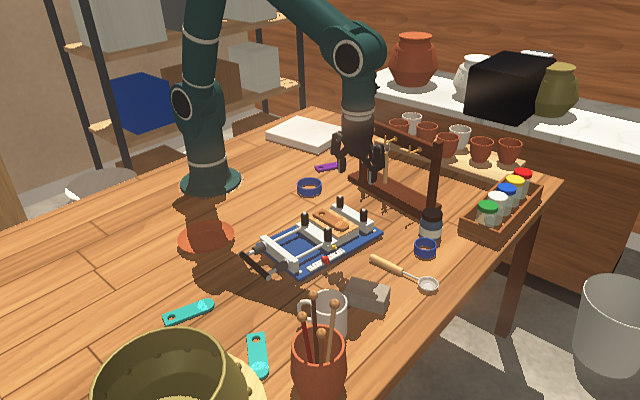

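View pics/d0.png

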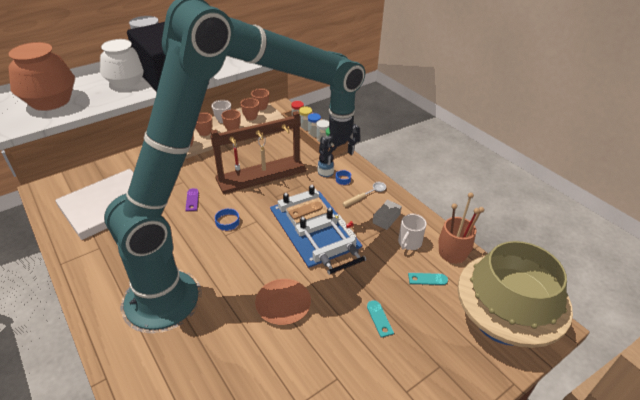

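View pics/w0.png

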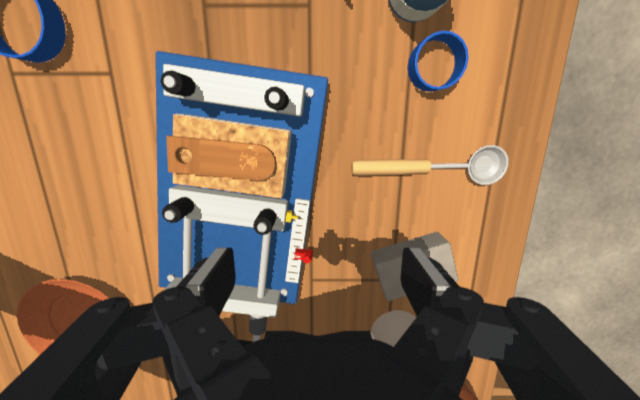

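Run:
```python
from h import *
s,d,w=[load(f) for f in('s0.png','d0.png','w0.png')]
def cen(im,lo,hi,box=None,minA=4):
    h=cv2.cvtColor(im['color'],cv2.COLOR_BGR2HSV); m=cv2.inRange(h,lo,hi)
    n,l,st,c=cv2.connectedComponentsWithStats(m)
    return [(c[i].round(1).tolist(),int(st[i,4])) for i in range(1,n) if st[i,4]>=minA and (box is None or (box[0]<c[i][0]<box[2] and box[1]<c[i][1]<box[3]))]
for n,im in (('s',s),('d',d),('w',w)):
    print(n,'red',cen(im,(0,200,120),(4,255,255)),'yel',cen(im,(22,180,120),(33,255,255)))
for z in(0.05,):
  for n,uv in(('hole',(184,156)),('round end',(270,162)),('spoon',(487,165)),('bar?',(258,325)),('TLroller',(178,82)),('TRr',(275,98)),('cut',(438,60))): print(n,onz(w,uv,z).round(3))
print(proj(s,[[.65,0,.211],[0,0,0]]),proj(d,[[.65,0,.211],[0,0,0]]))
A=cv2.resize(s['color'][110:290,230:450],None,fx=3.6,fy=3.3,interpolation=cv2.INTER_CUBIC)
cv2.imwrite('pics/s0c.png',A)
B=cv2.resize(d['color'][90:280,180:380],None,fx=3.1,fy=3.1,interpolation=cv2.INTER_CUBIC)
cv2.imwrite('pics/d0c.png',B)
```

```text
s red [([523.4, 171.8], 80)] yel [([517.5, 183.8], 26)]
d red [] yel []
w red [([304.7, 255.0], 151)] yel [([289.5, 216.1], 67)]
hole [0.496 0.031 0.05 ]
round end [0.594 0.024 0.05 ]
spoon [0.844 0.021 0.05 ]
bar? [ 0.567 -0.2    0.05 ]
TLroller [0.5  0.11 0.05]
TRr [0.603 0.093 0.05 ]
cut [0.775 0.131 0.05 ]
[[356.56822524 187.27848925]
 [211.22451284 180.39640323]] [[338.25508881 166.51208166]
 [161.0183892  298.72232549]]
```

View pics/s0c.png

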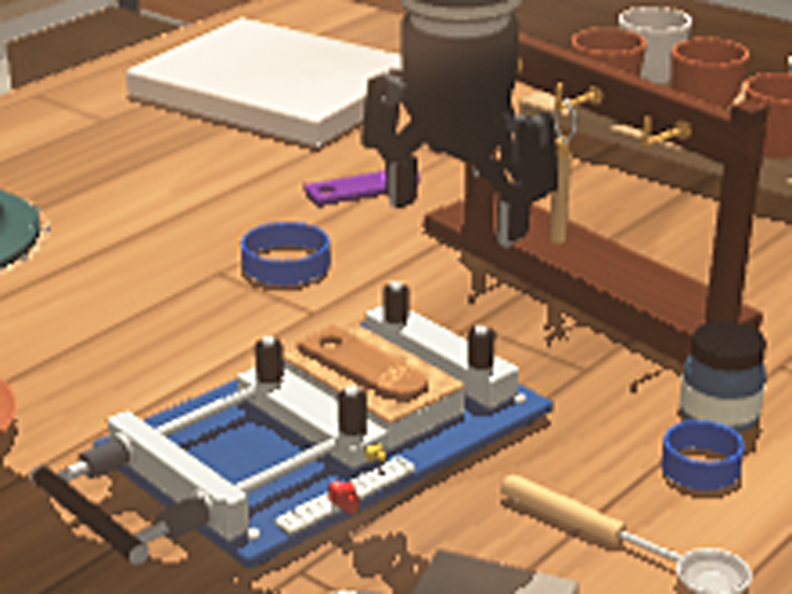

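View pics/d0c.png

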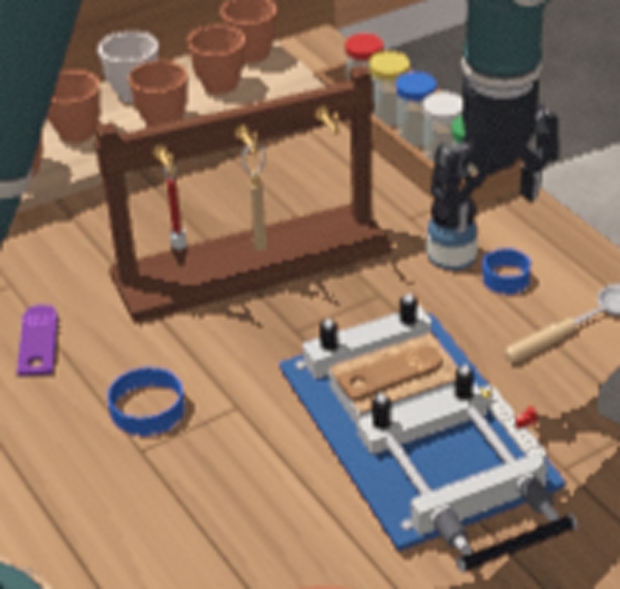

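Run:
```python
from h import *
s,d,w=[load(f) for f in('s0.png','d0.png','w0.png')]
S=lambda x,y:(x/3.6+230,y/3.3+110); D=lambda x,y:(x/3.1+180,y/3.1+90)
for n,a,b in(('hookroot',(686,130),(332,125)),('hooktip',(648,122),(322,112)),('hook2',(598,95),(248,130)),('rackpostR',(750,105),(362,78)),('hole',(331,342),(357,381)),('ribround',(420,385),(440,357)),('rollTL',(396,287),(328,324)),('rollTR',(482,330),(408,300)),('bar-y end',(135,552),(570,522)),('bar+y',(42,478),(468,562)),('marker',(343,490),(524,418)),('ptr',(375,450),(487,395))):
    p,e=tri(s,S(*a),d,D(*b)); print(n,p.round(4),round(e,4))
```

```text
hookroot [0.6465 0.3071 0.1946] 0.0135
hooktip [0.6256 0.2912 0.2143] 0.0114
hook2 [0.5481 0.3326 0.2003] 0.0032
rackpostR [0.6972 0.3165 0.2334] 0.0067
hole [0.5006 0.0338 0.0535] 0.0036
ribround [0.6011 0.0199 0.0544] 0.0067
rollTL [0.5098 0.1056 0.0805] 0.0038
rollTR [0.6084 0.0912 0.0805] 0.0006
bar-y end [ 0.5712 -0.2484  0.0389] 0.0033
bar+y [ 0.4546 -0.2325  0.04  ] 0.0042
marker [ 0.6292 -0.1     0.0348] 0.0008
ptr [ 0.6165 -0.0497  0.0377] 0.0005
```

step_arm(hand=[60,60,60,60,60,60,60,60], dp=[[1,0.2,-0.5],[1,0.2,-0.5],[1,0.2,-0.5],[1,0.2,-0.5],[1,0.2,-0.5],[1,0.2,-0.5],[1,0.2,-0.5],[0,0,0]], roll=[0,0,0,0,0,0,0,0])

```text
time: 0.82
position: [0.6853, 0.183, 0.3006]
tcp_rot: [179.8, -0.3, 90.5]
ft_force: [-1.5, 0.7, -0.5]
finger_gap: 0.0597
gripper_force: 0.0
```

Run:
```python
from h import *
print(observe()['position'],observe()['time']); wrist('w1.png')
```

```text
[0.6852572  0.18302901 0.30055576] 0.8167
```

step_arm(hand=[60,60,60,60], dp=[[-0.4,-1,0],[-0.4,-1,0],[-0.4,-1,0],[0,0,0]], roll=[0,0,0,0])

```text
time: 1.2
position: [0.606, 0.1413, 0.2978]
tcp_rot: [-179.8, 0.1, 89.8]
ft_force: [0.0, -0.3, 0.4]
finger_gap: 0.0599
gripper_force: 0.0
```

Run:
```python
from h import *
print(observe()['position'],observe()['time']); wrist('w2.png')
a,b=load('w1.png')['color'],load('w2.png')['color']
cv2.imwrite('pics/w12.png',cv2.resize(np.vstack([a[:,100:540],b[:,100:540]]),None,fx=0.75,fy=0.75) if 0 else np.hstack([a[0:300,120:520],b[0:300,120:520]]))
```

```text
[0.60601608 0.14133704 0.29783221] 1.2
```

View pics/w12.png

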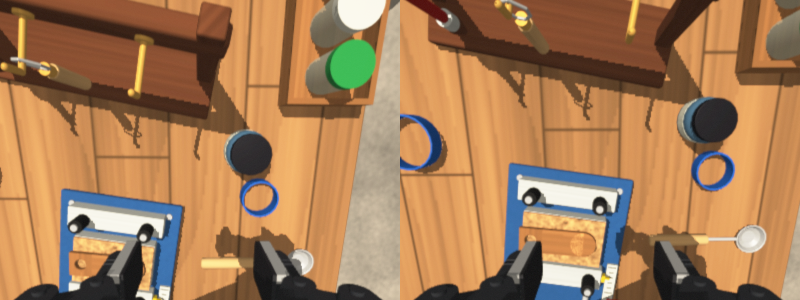

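Run:
```python
from h import *
w=[load(f) for f in('w0.png','w1.png','w2.png')]
for i,box in((1,(240,20,290,110)),(2,(335,0,380,50))):
    x0,y0,x1,y1=box
    h=cv2.cvtColor(w[i]['color'],cv2.COLOR_BGR2HSV)[y0:y1,x0:x1]
    m=cv2.inRange(h,(18,120,110),(32,255,255))
    for r in range(0,m.shape[0],2):
        c=np.where(m[r])[0]
        if len(c): print(i,r+y0,c.min()+x0,c.max()+x0,end=' | ')
    print()
# rib mask
for i,box in((0,(150,100,310,200)),(2,(220,200,330,275))):
    x0,y0,x1,y1=box
    p=w[i]['color'][y0:y1,x0:x1]; 
    cv2.imwrite(f'pics/rib{i}.png',cv2.resize(p,None,fx=4,fy=4,interpolation=cv2.INTER_CUBIC))
a=w[0]['color'][110:200,150:310];b=w[2]['color'][200:290,220:380];c=w[1]['color'][20:110,200:360];d=w[2]['color'][0:90,280:440]
cv2.imwrite('pics/c4.png',cv2.resize(np.vstack([np.hstack([a,b]),np.hstack([c,d])]),None,fx=2.5,fy=2.5,interpolation=cv2.INTER_CUBIC))
```

```text
1 36 255 264 | 1 38 256 268 | 1 40 257 272 | 1 42 260 272 | 1 44 261 266 | 1 46 260 265 | 1 48 260 265 | 1 50 259 265 | 1 52 259 264 | 1 54 259 264 | 1 56 259 264 | 1 58 258 263 | 1 60 258 263 | 1 62 258 263 | 1 64 258 263 | 1 66 257 263 | 1 68 257 262 | 1 70 257 262 | 1 72 257 262 | 1 74 256 262 | 1 76 256 261 | 1 78 256 261 | 1 80 256 261 | 1 82 255 261 | 1 84 255 260 | 1 86 255 260 | 1 88 255 260 | 1 90 248 260 | 1 92 248 259 | 1 94 248 259 | 1 96 252 258 | 
2 0 353 359 | 2 2 353 358 | 2 4 352 358 | 2 6 352 357 | 2 8 352 357 | 2 10 351 357 | 2 12 351 356 | 2 14 351 356 | 2 16 350 356 | 2 18 350 355 | 2 20 349 355 | 2 22 349 354 | 2 24 349 354 | 2 26 348 353 | 2 28 348 353 | 2 30 348 354 | 2 32 347 354 | 2 34 347 353 | 2 36 347 352 | 2 38 347 352 | 2 40 346 351 | 2 42 348 348 |
```

View pics/c4.png

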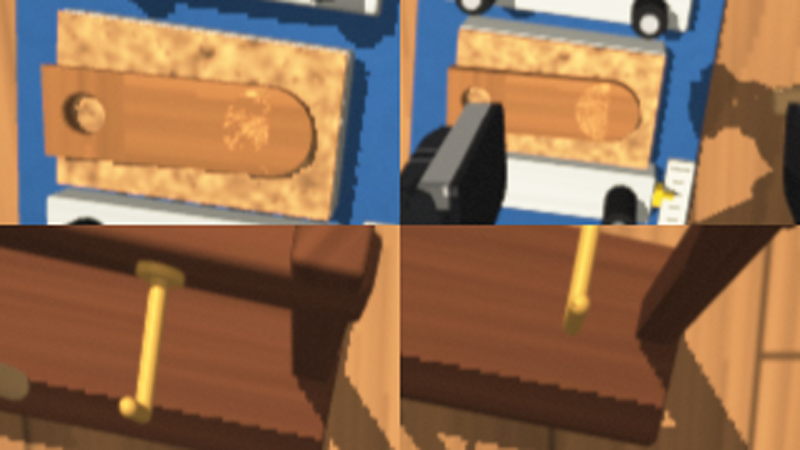

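Run:
```python
from h import *
w=[load(f) for f in('w0.png','w1.png','w2.png')]
s,d=load('s0.png'),load('d0.png')
A=lambda x,y:(x/2.5+150,y/2.5+110);B=lambda x,y:((x-400)/2.5+220,y/2.5+200);C=lambda x,y:(x/2.5+200,(y-225)/2.5+20);E=lambda x,y:((x-400)/2.5+280,(y-225)/2.5)
print('tip',tri(w[1],C(128,406),w[2],E(579,303)),'corner',tri(w[1],C(142,412),w[2],E(574.5,325)))
print('tip z.225',onz(w[1],C(128,406),.222),onz(w[2],E(579,303),.222))
print('corner z.2',onz(w[1],C(142,412),.2),onz(w[2],E(574.5,325),.2),'root',onz(w[1],C(158,285),.2))
print('s tip', proj(s,[.635,.29,.225]),proj(d,[.635,.29,.225]))
print('rnd',tri(w[0],A(315,138),w[2],B(640,108)),'corner',tri(w[0],A(41,66),w[2],B(447,67)),'holeL',tri(w[0],A(64,112),w[2],B(462,94)))
for n,p in(('cornerT',(41,66)),('cornerB',(46,158)),('round',(315,138)),('hole',(84,113)),('topR',(255,87)),('botR',(255,177))): print(n,onz(w[0],A(*p),.058).round(4))
for n,p in(('cornerT',(447,67)),('round',(640,108)),('cbed',(665,50))): print('w2',n,onz(w[2],B(*p),.058).round(4))
```

```text
tip (array([0.63143153, 0.27470239, 0.22493111]), np.float64(0.000415438735333478)) corner (array([0.63199802, 0.27426971, 0.20477141]), np.float64(0.0006193188280647066))
tip z.225 [0.63089081 0.27480097 0.222     ] [0.63163954 0.27568317 0.222     ]
corner z.2 [0.63088223 0.27496913 0.2       ] [0.63259966 0.27515531 0.2       ] root [0.63834608 0.31532517 0.2       ]
s tip [[413.78430453 142.87547911]] [[286.43403335 124.53711538]]
rnd (array([0.60073702, 0.01982415, 0.04352159]), np.float64(0.001982792433577874)) corner (array([0.48226284, 0.05341799, 0.05608384]), np.float64(0.0008254800120187934)) holeL (array([0.48849116, 0.03325561, 0.0524393 ]), np.float64(0.0023364820051601917))
cornerT [0.4829 0.0533 0.058 ]
cornerB [0.479  0.0124 0.058 ]
round [0.602  0.0216 0.058 ]
hole [0.4991 0.0328 0.058 ]
topR [0.5764 0.0442 0.058 ]
botR [0.5737 0.0036 0.058 ]
w2 cornerT [0.4832 0.0544 0.058 ]
w2 round [0.6018 0.0269 0.058 ]
w2 cbed [0.6172 0.0654 0.058 ]
```

step_arm(hand=[56,56,56,56,56,56,56,56], dp=[[-1,0,0],[-1,0,0],[-1,0,0],[-1,0,0],[0,0,0],[0,0,0],[0,0,0],[0,0,0]], roll=[0,0,0,0,-1,-1,-1,-1])

```text
time: 1.92
position: [0.6106, 0.044, 0.2978]
tcp_rot: [-180.0, 0.0, 114.2]
ft_force: [0.1, -0.0, -0.4]
finger_gap: 0.056
gripper_force: 0.0
```

step_arm(hand=[56,56,56,56,56,56,56,56], dp=[[0,0,0],[0,0,0],[0,0,0],[0,0,0],[0,0,0],[0,0,0],[0,0,0],[0,0,0]], roll=[-1,-1,-1,-1,-1,-1,-1,-1])

```text
time: 2.58
position: [0.6106, 0.0441, 0.2978]
tcp_rot: [-180.0, -0.0, 162.2]
ft_force: [0.9, -0.4, -0.0]
finger_gap: 0.0562
gripper_force: 0.0
```

step_arm(hand=[56,56,56,56,56], dp=[[0,0,0],[0,0,0],[0,0,0],[0,0,0],[0,0,0]], roll=[-1,-1,-0.1,0,0])

```text
time: 3.0
position: [0.6103, 0.0445, 0.298]
tcp_rot: [-180.0, -0.0, 174.4]
ft_force: [0.2, -0.4, 0.8]
finger_gap: 0.0561
gripper_force: 0.0
```

```bash
cat >> h.py <<'E'
def go(P,yaw=None):
    from scipy.spatial.transform import Rotation as Ro
    s=observe(); R=Ro.from_euler('xyz',s['tcp_rot'],degrees=True).as_matrix()
    print('t',round(s['time'],2),'at',s['position'].round(4),'rot',s['tcp_rot'].round(2),'j',s['joint_positions'].round(0),'F',s['ft_force'].round(1))
    print('units',(R.T@(np.array(P)-s['position'])/.025).round(2), 'roll units',None if yaw is None else round(-((yaw-s['tcp_rot'][2]+180)%360-180)/6,2))
E
python3 -c "
from h import *
go([.5407,.0272,.15],174.6)"
```

```text
t 3.0 at [0.6103 0.0445 0.298 ] rot [-1.7999e+02 -2.0000e-02  1.7441e+02] j [  4.  20. -15.  91.   5.  70.  73.] F [ 0.2 -0.4  0.8]
units [ 2.7  -0.96  5.92] roll units -0.03
```

step_arm(hand=[56,56,56,56,56,56,56,56], dp=[[0.9,-0.32,0.8],[0.9,-0.32,0.8],[0.9,-0.32,0.8],[0,0,0.9],[0,0,0.9],[0,0,0.9],[0,0,0.8],[0,0,0]], roll=[0,0,0,0,0,0,0,0])

```text
time: 3.67
position: [0.5379, 0.0269, 0.1472]
tcp_rot: [-179.9, -0.4, 174.5]
ft_force: [-1.2, 0.6, -0.3]
finger_gap: 0.0558
gripper_force: 0.0
```

Run:
```python
from h import *
go([.5407,.0272,.055],174.6)
w=wrist('w3.png');cv2.imwrite('pics/w3c.png',w['color'])
```

```text
t 3.67 at [0.5379 0.0269 0.1472] rot [-179.93   -0.4   174.49] j [  5.  22. -14. 110.   7.  50.  72.] F [-1.2  0.6 -0.3]
units [-0.14  0.03  3.69] roll units -0.02
```

View pics/w3c.png

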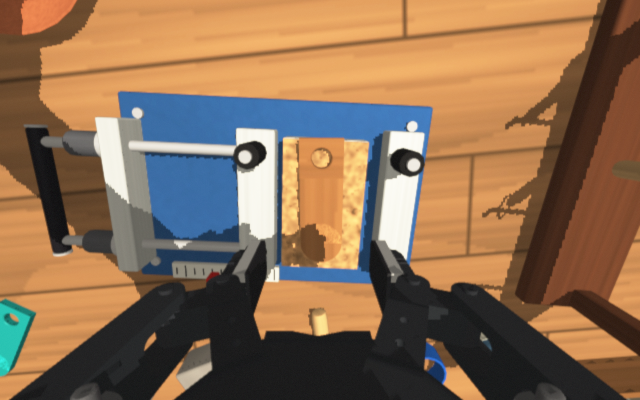

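Run:
```python
from h import *
w=load('w3.png')
for n,p,z in(('hole',(321,157),.058),('sqL',(299,137),.058),('sqR',(343,140),.058),('lowL',(300,225),.058),('lowR',(344,225),.058),('bar1',(38,128),.04),('bar2',(62,253),.04)): print(n,onz(w,p,z).round(4))
```

```text
hole [0.4983 0.0329 0.058 ]
sqL [0.479  0.0152 0.058 ]
sqR [0.4853 0.0536 0.058 ]
lowL [0.5609 0.0068 0.058 ]
lowR [0.5649 0.0488 0.058 ]
bar1 [ 0.4479 -0.2288  0.04  ]
bar2 [ 0.5746 -0.2497  0.04  ]
```

step_arm(hand=[56,56,56,56,56,56,56,56], dp=[[-0.12,0,0.6],[0,0,0.6],[0,0,0.6],[0,0,0.6],[0,0,0.6],[0,0,0.5],[0,0,0.1],[0,0,0]], roll=[0,0,0,0,0,0,0,0])

```text
time: 4.38
position: [0.5437, 0.0271, 0.0609]
tcp_rot: [-180.0, -0.0, 174.6]
ft_force: [-0.9, 0.4, 1.2]
finger_gap: 0.0563
gripper_force: 0.0
```

step_arm(hand=[56,56,56,56], dp=[[0,0,0.2],[0,0,0.2],[0,0,0],[0,0,0]], roll=[0,0,0,0])

```text
time: 4.72
position: [0.5436, 0.0271, 0.051]
tcp_rot: [-180.0, 0.0, 174.6]
ft_force: [-0.4, 0.8, -0.0]
finger_gap: 0.056
gripper_force: 0.0
```

step_arm(hand=[56,46,46,30,30,30,30,30], dp=[[0,0,0.1],[0,0,0],[0,0,0],[0,0,0],[0,0,0],[0,0,0],[0,0,0],[0,0,0]], roll=[0,0,0,0,0,0,0,0])

```text
time: 5.38
position: [0.5436, 0.0272, 0.0484]
tcp_rot: [-180.0, 0.0, 174.6]
ft_force: [-0.1, -0.6, 0.3]
finger_gap: 0.0297
gripper_force: 0.0
```

step_arm(hand=[56,56,56,56], dp=[[0,0,0],[0,0,0],[0,0,0],[0,0,0]], roll=[0,0,0,0])

```text
time: 5.72
position: [0.5435, 0.0271, 0.0484]
tcp_rot: [-180.0, -0.0, 174.6]
ft_force: [0.4, -0.6, 0.1]
finger_gap: 0.0557
gripper_force: 0.0
```

Run:
```python
from h import *
go([.5407,.0272,.04],174.6)
w=wrist('w4.png');cv2.imwrite('pics/w4c.png',w['color'])
```

```text
t 5.72 at [0.5435 0.0271 0.0484] rot [-180.    -0.   174.6] j [  4.  31. -12. 112.  10.  38.  69.] F [ 0.4 -0.6  0.1]
units [ 0.11 -0.01  0.33] roll units -0.0
```

View pics/w4c.png

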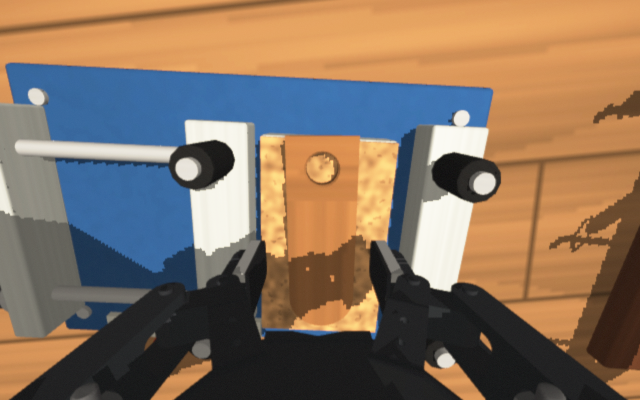

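step_arm(hand=[56,56,56,46,30,30,30,30], dp=[[0.1,0,0.14],[0,0,0.14],[0,0,0],[0,0,0],[0,0,0],[0,0,0],[0,0,0],[0,0,0]], roll=[0,0,0,0,0,0,0,0])

```text
time: 6.43
position: [0.5412, 0.0274, 0.0415]
tcp_rot: [180.0, 0.0, 174.6]
ft_force: [0.8, 0.4, -0.2]
finger_gap: 0.03
gripper_force: 0.0
```

Run:
```python
from h import *
a,b=load('w3.png'),load('w4.png')
print(tri(a,(321,157),b,(322,168)),tri(a,(343,140),b,(358,136)),tri(a,(299,137),b,(285,135)))
print('bedcorner',tri(a,(282,137),b,(262,135)))
wr=wrist('w5.png'); H=np.linalg.inv(np.array(wr['hand_eye']))
for z in(0,-.005,-.01,-.015,-.019,-.03):
    for im,g in((b,.028),(wr,.015)):
        p=H@np.array([0.011,g,z,1]);q=im['mtx']@p[:3];p2=H@np.array([0.011,-g,z,1]);q2=im['mtx']@p2[:3];print(z,g,(q[:2]/q[2]).round(0),(q2[:2]/q2[2]).round(0),end=' ')
    print()
g=cv2.cvtColor(wr['color'],cv2.COLOR_BGR2HSV)
print('hole/edges row 180:',[ (c,g[180,c].tolist()) for c in range(256,400,8)])
```

```text
(array([0.49703003, 0.0330375 , 0.06917607]), np.float64(0.0002388650130681044)) (array([0.4840012 , 0.05307487, 0.06439668]), np.float64(0.0018238794800965817)) (array([0.47899677, 0.01550626, 0.06185067]), np.float64(0.0002756348866932971))
bedcorner (array([ 0.4788312 , -0.00443526,  0.02138042]), np.float64(0.00031789720443419644))
0 0.028 [364. 220.] [273. 220.] 0 0.015 [343. 220.] [294. 220.] 
-0.005 0.028 [365. 223.] [272. 223.] -0.005 0.015 [344. 223.] [294. 223.] 
-0.01 0.028 [367. 226.] [271. 226.] -0.01 0.015 [344. 226.] [293. 226.] 
-0.015 0.028 [368. 229.] [269. 229.] -0.015 0.015 [345. 229.] [292. 229.] 
-0.019 0.028 [369. 232.] [268. 232.] -0.019 0.015 [346. 232.] [292. 232.] 
-0.03 0.028 [373. 240.] [265. 240.] -0.03 0.015 [348. 240.] [290. 240.] 
hole/edges row 180: [(256, [106, 165, 85]), (264, [18, 133, 248]), (272, [22, 119, 254]), (280, [20, 128, 252]), (288, [14, 162, 225]), (296, [14, 162, 224]), (304, [13, 161, 204]), (312, [15, 145, 215]), (320, [17, 138, 239]), (328, [21, 124, 253]), (336, [15, 149, 113]), (344, [14, 162, 216]), (352, [13, 162, 217]), (360, [17, 138, 246]), (368, [18, 132, 249]), (376, [19, 131, 249]), (384, [20, 126, 252]), (392, [19, 130, 250])]
```

step_arm(hand=[56,56,56,56,56,56,56], dp=[[0,0,0],[0,0,0],[0,0,0.1],[0,0,0.1],[0,0,0],[0,0,0],[0,0,0]], roll=[0,0,0,0,0,0,0])

```text
time: 7.07
position: [0.541, 0.0274, 0.0363]
tcp_rot: [-180.0, -0.0, 174.6]
ft_force: [0.3, 0.7, -0.0]
finger_gap: 0.0561
gripper_force: 0.0
```

step_arm(hand=[56,56,56,56,46,36,36,36], dp=[[0,0,0.1],[0,0,0],[0,0,0],[0,0,0],[0,0,0],[0,0,0],[0,0,0],[0,0,0]], roll=[0,0,0,0,0,0,0,0])

```text
time: 7.73
position: [0.5412, 0.0274, 0.0344]
tcp_rot: [-180.0, 0.0, 174.6]
ft_force: [-2.1, 0.5, 5.3]
finger_gap: 0.0368
gripper_force: 50.6
```

step_arm(hand=[20,20,20,20], dp=[[0,0,0],[0,0,0],[0,0,0],[0,0,0]], roll=[0,0,0,0])

```text
time: 8.07
position: [0.5412, 0.0274, 0.0345]
tcp_rot: [-180.0, 0.0, 174.6]
ft_force: [-1.7, 0.1, 6.3]
finger_gap: 0.0365
gripper_force: 59.3
```

step_arm(hand=[20,20,20,20,20,20,20,20], dp=[[0,0,-0.4],[0,0,-0.7],[0,0,-1],[0,0,-1],[0,0,-1],[0,0,-1],[0,0,-1],[0,0,0]], roll=[0,0,0,0,0,0,0,0])

```text
time: 8.73
position: [0.5442, 0.0278, 0.192]
tcp_rot: [179.9, 0.5, 174.6]
ft_force: [0.2, 0.0, -0.4]
finger_gap: 0.0364
gripper_force: 60.0
```

Run:
```python
from h import *
go([.63,.2,.3],80.5)
w=wrist('w6.png');h=cv2.cvtColor(w['color'],cv2.COLOR_BGR2HSV)
for n in('w5.png','w6.png'):
    c=load(n)['color']
    print(n,[c[r,321].tolist() for r in range(120,250,10)])
m=cv2.absdiff(load('w5.png')['color'],w['color']).sum(2)
# rib block extents around row 200
print([(c,h[200,c].tolist()) for c in range(270,374,4)])
```

```text
t 8.73 at [0.5442 0.0278 0.192 ] rot [179.92   0.54 174.6 ] j [  6.  19. -15. 107.   6.  54.  73.] F [ 0.2  0.  -0.4]
units [-2.81  7.19 -4.28] roll units 15.68
w5.png [[177, 117, 64], [175, 116, 63], [113, 114, 127], [82, 148, 223], [54, 87, 121], [99, 162, 224], [112, 186, 242], [50, 84, 126], [74, 135, 207], [77, 138, 211], [76, 137, 211], [76, 136, 211], [77, 137, 212]]
w6.png [[200, 132, 72], [143, 222, 253], [113, 187, 243], [91, 160, 236], [67, 116, 175], [130, 216, 253], [118, 196, 247], [110, 183, 240], [83, 148, 223], [86, 150, 225], [85, 152, 227], [86, 152, 229], [85, 152, 227]]
[(270, [28, 21, 148]), (274, [23, 23, 144]), (278, [16, 44, 133]), (282, [14, 160, 220]), (286, [14, 160, 221]), (290, [14, 162, 221]), (294, [14, 160, 222]), (298, [14, 160, 222]), (302, [14, 161, 222]), (306, [14, 160, 222]), (310, [14, 161, 222]), (314, [14, 162, 223]), (318, [14, 161, 223]), (322, [14, 161, 223]), (326, [14, 160, 223]), (330, [14, 161, 224]), (334, [14, 162, 224]), (338, [14, 161, 224]), (342, [14, 159, 225]), (346, [14, 159, 226]), (350, [14, 160, 225]), (354, [14, 158, 226]), (358, [107, 149, 120]), (362, [106, 158, 95]), (366, [25, 14, 109]), (370, [25, 24, 193])]
```

step_arm(hand=[20,20,20,20,20,20,20,20], dp=[[0,0,-0.7],[0,0,-0.7],[0,0,-0.7],[0,0,-0.6],[0,0,0],[0,0,0],[0,0,0],[0,0,0]], roll=[1,1,1,1,1,1,1,1])

```text
time: 9.45
position: [0.5403, 0.0273, 0.2529]
tcp_rot: [-179.9, -0.1, 126.3]
ft_force: [-0.2, -0.0, -0.3]
finger_gap: 0.0363
gripper_force: 60.1
```

step_arm(hand=[20,20,20,20,20,20,20,20], dp=[[0,0,0],[0,0,0],[0,0,0],[0,0,0],[0,0,0],[0,0,0],[0,0,0],[0,0,0]], roll=[1,1,1,1,1,1,1,0.7])

```text
time: 10.12
position: [0.5403, 0.0273, 0.2528]
tcp_rot: [-179.9, 0.0, 80.1]
ft_force: [-0.0, -0.0, -0.5]
finger_gap: 0.0363
gripper_force: 60.1
```

Run:
```python
from h import *
go([.6234,.2328,.26],80.5)
go([.615,.185,.26],80.5)
w=wrist('w7.png');H=np.linalg.inv(np.array(w['hand_eye']))
q=w['mtx']@(H@np.array([.043,.001,-.0235,1]))[:3];print(q[:2]/q[2])
c=load('w6.png')['color'][130:215,285:355];g=cv2.cvtColor(c,cv2.COLOR_BGR2HSV)
m=cv2.inRange(g,(12,150,200),(16,175,235));print('\n'.join(''.join('#' if v else '.' for v in r[::2]) for r in m[::3]))
```

```text
t 10.12 at [0.5403 0.0273 0.2528] rot [-1.7989e+02  4.0000e-02  8.0110e+01] j [ -5.  14.  -1. 104.   0.  62. -17.] F [-0.  -0.  -0.5]
units [ 8.67  1.86 -0.3 ] roll units -0.06
t 10.12 at [0.5403 0.0273 0.2528] rot [-1.7989e+02  4.0000e-02  8.0110e+01] j [ -5.  14.  -1. 104.   0.  62. -17.] F [-0.  -0.  -0.5]
units [ 6.73  1.86 -0.3 ] roll units -0.06
[319.37064253 175.29572944]
...................................
...................................
...................................
...................................
.#..###..##........................
###################################
#############################.#....
##..####...........................
#########.#.##.....................
####################..###.#........
##############..#...##########..###
############.........#.############
##########.............#####...#...
#########................##..#.....
########..................#########
########...................########
########...................########
....####..................#########
...#####..................#########
#########................##########
##########..............###########
############...........############
################.##.###############
###################################
###################################
###################################
###################################
###################################
###############################....
```

step_arm(hand=[20,20,20,20,20,20,20,20], dp=[[1,0.3,0],[1,0.3,0],[1,0.3,0],[1,0.3,0],[1,0.3,0],[1,0.3,0],[1,0.06,0],[1,0,0]], roll=[-0.06,0,0,0,0,0,0,0])

```text
time: 10.83
position: [0.6193, 0.2179, 0.2525]
tcp_rot: [-179.9, 0.1, 80.8]
ft_force: [-0.0, -0.5, -0.3]
finger_gap: 0.0365
gripper_force: 60.1
```

step_arm(hand=[20,20,20,20], dp=[[0.6,0,0],[0,0,0],[0,0,0],[0,0,0]], roll=[0,0,0,0])

```text
time: 11.17
position: [0.6216, 0.2302, 0.2534]
tcp_rot: [-180.0, 0.1, 80.7]
ft_force: [-0.1, -0.3, -0.5]
finger_gap: 0.0364
gripper_force: 60.1
```

Run:
```python
from h import *
go([.6236,.2337,.2528],80.5)
w=wrist('w8.png')
d=save('side','d8.png');s=save('scene','s8.png')
a=cv2.resize(w['color'][60:260,240:400],None,fx=2.9,fy=2.9,interpolation=cv2.INTER_CUBIC)
print(proj(s,[.6315,.275,.225]),proj(d,[.6315,.275,.225]))
b=cv2.resize(s['color'][90:190,370:470],(290,290),interpolation=cv2.INTER_CUBIC);c=cv2.resize(d['color'][70:170,235:335],(290,290),interpolation=cv2.INTER_CUBIC)
cv2.imwrite('pics/last.png',np.hstack([a,np.vstack([b,c])]))
```

```text
t 11.17 at [0.6216 0.2302 0.2534] rot [-1.7998e+02  1.0000e-01  8.0700e+01] j [-20.  26.  -5.  87.   2.  67. -34.] F [-0.1 -0.3 -0.5]
units [0.15 0.06 0.02] roll units 0.03
[[409.9661075  144.24890686]] [[287.87343977 126.70984596]]
```

Run:
```python
from h import *
w=load('w8.png');c=w['color'][120:215,270:370];g=cv2.cvtColor(c,cv2.COLOR_BGR2HSV)
y=cv2.inRange(g,(18,120,110),(32,255,255));r=cv2.inRange(g,(11,140,180),(17,180,240))
for i in range(0,95,3): print(120+i,''.join('Y' if y[i,j] else '#' if r[i,j] else '.' for j in range(0,100,2)))
T=w['T']; Ti=np.linalg.inv(T)
for P in([.6315,.275,.225],[.6315,.275,.2]):
    q=w['mtx']@(Ti@np.array(P+[1]))[:3];print(q[:2]/q[2])
```

```text
120 ........................YYYY......................
123 ........................YYYY......................
126 ........................YYYY......................
129 ........................YYYY......................
132 ........................YYYY......................
135 ........................YYYY......................
138 ........................YYYY......................
141 ........................YYY#......................
144 ....#########################################.....
147 .........#.##.#.#####.#######################.....
150 ............................................#.....
153 ....#.......................................#..##.
156 ....#.......................................#..###
159 ##..#################################..######..###
162 ###################.#########################...##
165 ###.#########################.###############...##
168 ###...##......################.###..###.#.###....#
171 ###...........################.#####.##.#..##.#..#
174 ####..#...#...#.##############.##############.#..#
177 #####.#########.##############.#############..#..#
180 #####......####.################.###########..#..#
183 #####.......###..##############..############...##
186 ##########.#####..#############.#############.....
189 #################..########....##############.....
192 ###################..........################.....
195 ######################...####################....#
198 ....#########################################....#
201 #############################################....#
204 ############################################......
207 #############################################.....
210 ############################################......
213 #######################################....##.....
[321.27329213 157.11172962]
[320.91822891 153.05075905]
```

View pics/last.png

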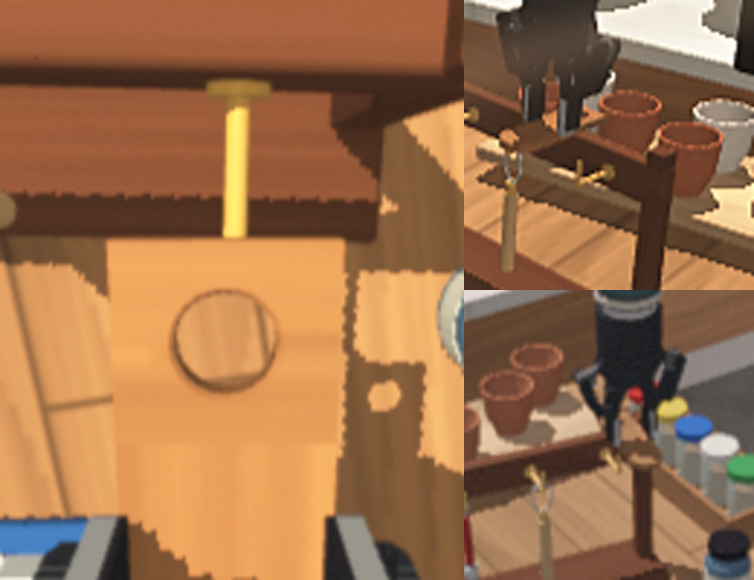

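Run:
```python
from h import *
w=load('w8.png'); s=observe()
h=onz(w,(317.2,177.2),s['position'][2]+.0235); print('hole',h)
for z in(.2,.203): print('arm pts',onz(w,(322.5,95),z),onz(w,(321.2,139),z))
go(s['position']+np.array([.6315,.275,0])-np.r_[h[:2],0],80.7)
```

```text
hole [0.62833884 0.27189239 0.27757649]
arm pts [0.63925541 0.3160134  0.2       ] [0.63338163 0.285362   0.2       ]
arm pts [0.63917193 0.31577672 0.203     ] [0.63337923 0.28554844 0.203     ]
t 11.32 at [0.6219 0.2302 0.2541] rot [1.7998e+02 4.0000e-02 8.0640e+01] j [-20.  26.  -5.  87.   2.  67. -34.] F [-0.5 -0.3  0. ]
units [ 0.14  0.1  -0.  ] roll units -0.01
```

step_arm(hand=[20,20,20,20,20,20,20,20], dp=[[0.14,0.11,0],[0,0,0],[0,0,0.4],[0,0,0.4],[0,0,0.4],[0,0,0.4],[0,0,0.3],[0,0,0]], roll=[0,0,0,0,0,0,0,0])

```text
time: 11.98
position: [0.6236, 0.2345, 0.2035]
tcp_rot: [-179.8, 0.1, 80.8]
ft_force: [-0.2, 0.7, -0.6]
finger_gap: 0.0362
gripper_force: 60.1
```

Run:
```python
from h import *
go([.6250,.2333,.1905],80.5)
w=wrist('w9.png');c=w['color'][110:215,270:370];g=cv2.cvtColor(c,cv2.COLOR_BGR2HSV)
y=cv2.inRange(g,(18,120,110),(32,255,255));r=cv2.inRange(g,(11,140,180),(17,180,240))
for i in range(20,105,3): print(110+i,''.join('Y' if y[i,j] else '#' if r[i,j] else '.' for j in range(0,100,2)))
```

```text
t 11.98 at [0.6236 0.2345 0.2035] rot [-1.7979e+02  1.4000e-01  8.0760e+01] j [-20.  29.  -5.  89.   3.  62. -35.] F [-0.2  0.7 -0.6]
units [-0.04  0.07  0.52] roll units 0.04
130 .......................YYYYY......................
133 .......................YYYYY......................
136 .......................YYYYY......................
139 .......................YYYYY......................
142 ....................########################......
145 ............................................#.....
148 ............................................#.....
151 ............................................#.....
154 ............................................#.....
157 ............................................#.....
160 ..##................#########................##...
163 ....#............######YYYY.###.............####..
166 ....#...........#######YYYY.#.##............###...
169 ....#..........########YYYY.#####...........####.#
172 ....#..........########YYYY.##.###..........###..#
175 ..#.#.........#.######YYYYY###.################..#
178 ....#.........#.######YYYYYY##.################...
181 .............##.#######YYYY#####.##############...
184 ..............##.##############.##.........#......
187 ##.............#..###############..........#......
190 ##...############...#########.##############.....#
193 ###..##############.........################...#..
196 ###..#######################################...###
199 ###..#######################################...##.
202 ###..#######################################......
205 ############################################......
208 ############################################......
211 ############################################......
214 ###########.........#######.....#####.............
```

step_arm(hand=[20,20,20,20,20], dp=[[0,0.06,0.2],[0,0,0.2],[0,0,0.12],[0,0,0],[0,0,0]], roll=[0,0,0,0,0])

```text
time: 12.45
position: [0.6263, 0.2348, 0.1932]
tcp_rot: [-180.0, 0.0, 80.8]
ft_force: [0.7, 0.8, 0.2]
finger_gap: 0.0365
gripper_force: 60.1
```

step_arm(hand=[20,20,20,20,20], dp=[[0,0,0.15],[0,0,0.1],[0,0,0],[0,0,0],[0,0,0]], roll=[0,0,0,0,0])

```text
time: 12.87
position: [0.6264, 0.2348, 0.1872]
tcp_rot: [180.0, 0.0, 80.8]
ft_force: [-0.3, -0.7, 0.1]
finger_gap: 0.0365
gripper_force: 60.2
```

step_arm(hand=[20,20,20,20,20,20], dp=[[0,0,0.1],[0,0,0.1],[0,0,0.1],[0,0,0],[0,0,0],[0,0,0]], roll=[0,0,0,0,0,0])

```text
time: 13.37
position: [0.6267, 0.2347, 0.18]
tcp_rot: [180.0, -0.0, 80.7]
ft_force: [0.1, -1.2, 4.9]
finger_gap: 0.0365
gripper_force: 59.6
```

step_arm(hand=[20,20,20,20,20,20], dp=[[0,0,0.2],[0,0,0.2],[0.04,0,0.2],[0,0,0],[0,0,0],[0,0,0]], roll=[0,0,0,0,0,0])

```text
time: 13.87
position: [0.626, 0.2359, 0.164]
tcp_rot: [-179.9, 0.0, 80.8]
ft_force: [-0.8, 1.0, 1.4]
finger_gap: 0.0312
gripper_force: 59.3
```

step_arm(hand=[45,55,70,70,70,70], dp=[[0,0,0],[0,0,0],[0,0,0],[0,0,0],[0,0,0],[0,0,0]], roll=[0,0,0,0,0,0])

```text
time: 14.37
position: [0.6266, 0.2356, 0.1646]
tcp_rot: [180.0, 0.0, 80.7]
ft_force: [0.0, -1.2, -0.1]
finger_gap: 0.07
gripper_force: 0.0
```

Run:
```python
from h import *
go([.6250,.2333,.25],80.5)
d=save('side','d10.png');s=save('scene','s10.png');s0,d0=load('s0.png'),load('d0.png');w=wrist('w10.png')
P=[[.6315,.275,.2],[.6315,.275,.2-.018],[.6315,.275,.1]]
print(proj(s,P).round(0).tolist(),proj(d,P).round(0).tolist())
def asc(im,x0,y0,x1,y1,sx=1,sy=2):
    g=cv2.cvtColor(im['color'],cv2.COLOR_BGR2HSV)
    y=cv2.inRange(g,(18,120,110),(32,255,255));r=cv2.inRange(g,(9,120,120),(17,200,245))
    for i in range(y0,y1,sy): print(i,''.join('Y' if y[i,j] else '#' if r[i,j] else '.' for j in range(x0,x1,sx)))
asc(s,390,125,440,195);print();asc(d,262,105,312,175);print();asc(w,250,90,400,250,3,5)
```

```text
t 14.37 at [0.6266 0.2356 0.1646] rot [1.800e+02 1.000e-02 8.075e+01] j [-20.  31.  -5.  91.   3.  58. -35.] F [ 0.  -1.2 -0.1]
units [-0.1  -0.05 -3.41] roll units 0.04
[[409.0, 152.0], [409.0, 158.0], [407.0, 182.0]] [[288.0, 133.0], [288.0, 137.0], [289.0, 155.0]]
125 ...........................#..................##..
127 ...........................####...............##..
129 ...............................####.##.######.....
131 ..................................................
133 ...................................#............##
135 ...................................#..............
137 .......................................#.....#.###
139 ............................................#....#
141 ..................................####.....#######
143 ....................................#######.......
145 .........................................##.......
147 .....................#............................
149 ..................................................
151 ................##................................
153 ...............###................................
155 ...
[... 4077 characters left out ...]
##########YYYY#####################Y#..Y
190 ####...#############YYYY...####################..Y
195 ######.Y.##########YYYYY...###################Y..Y
200 ######..Y##########YYYYY##....###############YYY..
205 ######.YY.##########YYY######.###############YYY..
210 #######...###################################.YY..
215 ########YY###############################.Y##.Y..#
220 #########################################..###YY.#
225 #########Y.##############################.Y##.YY##
230 #########..###############################.##..###
235 ##########..######################################
240 ##########Y..#####################################
245 ##########...################..##############.....
```

step_arm(hand=[70,70,70,70,70,70,70,70], dp=[[0,0,-0.3],[0,0,-0.5],[0,0,-0.8],[0,0,-0.8],[-1,0,-0.6],[-1,0,0],[-1,0,0],[0,0,0]], roll=[0,0,0,0,0,0,0,0])

```text
time: 15.18
position: [0.6153, 0.1551, 0.2418]
tcp_rot: [179.8, 0.2, 80.3]
ft_force: [1.0, -0.1, -0.8]
finger_gap: 0.0699
gripper_force: 0.0
```

```bash
cat >> h.py <<'E'
def asc(im,x0,y0,x1,y1,sx=1,sy=2):
    g=cv2.cvtColor(im['color'],cv2.COLOR_BGR2HSV); print('x0',x0,'sx',sx)
    y=cv2.inRange(g,(20,140,110),(32,255,255));r=cv2.inRange(g,(12,135,170),(17,200,250));dk=cv2.inRange(g,(0,60,0),(13,255,169))
    for i in range(y0,y1,sy): print(i,''.join('Y' if y[i,j] else '#' if r[i,j] else '-' if dk[i,j] else '.' for j in range(x0,x1,sx)))
E
python3 - <<'E'
from h import *
go([.6250,.2333,.25],80.5)
d=save('side','d11.png');s=save('scene','s11.png');w=wrist('w11.png')
T=np.linalg.inv(w['T'])
for P in([.6315,.275,.225],[.6315,.275,.2],[.63,.27,.1],[.638,.315,.2]):
    q=w['mtx']@(T@np.array(P+[1]))[:3];print(P,(q[:2]/q[2]).round(0))
asc(s,390,130,430,200,1,2);asc(d,268,110,308,175,1,2);asc(w,270,0,390,130,2,4)
E
```

```text
t 15.18 at [0.6153 0.1551 0.2418] rot [1.7983e+02 1.6000e-01 8.0350e+01] j [-14.  24.  -4.  92.   2.  64. -28.] F [ 1.  -0.1 -0.8]
units [ 3.15 -0.14 -0.34] roll units -0.03
[0.6315, 0.275, 0.225] [313.  37.]
[0.6315, 0.275, 0.2] [314.  48.]
[0.63, 0.27, 0.1] [314.  79.]
[0.638, 0.315, 0.2] [313. -25.]
x0 390 sx 1
130 --.---.------..----.......--------------
132 ------------...---........--------------
134 --------.-------------....--------------
136 ...----.--------------------------------
138 ...----.--------------------------------
140 ...----.--------------------------------
142 ...----.--------------------------------
144 ...-------------------------------------
146 ...--.....-------#-..-------------------
148 ...............----..#-----.....--------
150 -.-..................-######....--------
152 -------..........-....------------------
154 -------------........------..-----------
156 .---.---------.---.---------.....-------
158 #--------.-------------------........---
160 #########---------.------------.........
162 ##############------------------.---....
164 ###############
[... 3716 characters left out ...]
------------------------------------------..-..-....
92 ..................-.........................................
96 ............-.....-.........-............-..-...............
100 .##.........................-.............-.................
104 ...#####..#################.########......-...-....#########
108 .....###..#################.########......-..-.....#########
112 ..-...##..#################..########...........-...########
116 #.........#################..########......-........########
120 ##.#####....################.########-.....#........########
124 #####........###############..#######.........-......#######
128 ########..###################.########.............-.#######
```

Run:
```python
from h import *
for a,b,x0,y0,x1,y1 in(('s0.png','s11.png',385,125,435,205),('d0.png','d11.png',268,105,312,170)):
    A,B=load(a),load(b);D=cv2.absdiff(A['color'],B['color']).max(2)>25
    print(b,x0);[print(i,''.join('#' if v else '.' for v in D[i,x0:x1])) for i in range(y0,y1,2)]
    u=np.array([np.cos(np.radians(-10)),np.sin(np.radians(-10)),0])*.02; c=np.array([.633,.283,0])
    print(proj(B,[c+k*u+[0,0,z] for z in(.212,.092) for k in(-1,1)]).round(0).tolist())
```

```text
s11.png 385
125 .####################.............................
127 .#######.############.............................
129 ....#################.............................
131 ..........###########.............................
133 .............######...............................
135 ..................................................
137 .....#######......................................
139 .....########.....................................
141 ....####.###......................................
143 ....#.###.........................................
145 ....#########.........##..........................
147 ....#####............###..#.......................
149 ......................##.#####....................
151 ......................##.######...................
153 .........................#..####..................
155 .........................#####.#..................
157 ...........................######.................
159 ..................................................
161 ..................................................
163 .......................................
[... 2170 characters left out ...]
45 .............###########....................
147 .............###########....................
149 ................######......................
151 ............................................
153 ............................................
155 ............................................
157 ............................................
159 ............................................
161 ............................................
163 ............................................
165 ............................................
167 ........................#####...............
169 ............................................
[[282.0, 130.0], [292.0, 127.0], [283.0, 157.0], [293.0, 154.0]]
```

step_arm(hand=[60,60,60,60,60,60,60,60], dp=[[-1,0,0],[-1,0,0],[-1,-0.3,0],[-1,-0.5,0],[-1,-0.5,0],[-1,-0.5,0],[-1,-0.5,0],[0,0,0]], roll=[0,0,0,0,0,0,0,0])

```text
time: 16.0
position: [0.5275, -0.0055, 0.2401]
tcp_rot: [-179.9, 0.1, 80.5]
ft_force: [-0.5, -0.9, 0.6]
finger_gap: 0.0599
gripper_force: 0.0
```

step_arm(hand=[60,60,60,60,60,60,60,60], dp=[[0,0,0],[0,0,0],[0,0,0],[0,0,0],[0,0,0],[0,0,0],[0,0,0],[0,0,0]], roll=[-1,-1,-1,-1,-1,-1,-1,-1])

```text
time: 16.67
position: [0.5303, 0.0003, 0.24]
tcp_rot: [179.9, -0.0, 129.2]
ft_force: [0.9, -0.7, -0.3]
finger_gap: 0.0602
gripper_force: 0.0
```

step_arm(hand=[60,60,60,60,60,60,60,60], dp=[[0,0,0],[0,0,0],[0,0,0],[0,0,0],[0,0,0],[0,0,0],[0,0,0],[0,0,0]], roll=[-1,-1,-1,-1,-1,-1,-1,-0.2])

```text
time: 17.33
position: [0.5303, 0.0001, 0.24]
tcp_rot: [179.9, 0.0, 172.3]
ft_force: [0.7, -0.6, -0.7]
finger_gap: 0.0599
gripper_force: 0.0
```

Run:
```python
from h import *
go([.512,-.24,.15],171.4)
d=save('side','d12.png');s=save('scene','s12.png');w=wrist('w12b.png')
for a,b,x0,y0,x1,y1 in(('s0.png','s12.png',385,125,435,195),('d0.png','d12.png',268,105,312,170)):
    A,B=load(a),load(b);D=cv2.absdiff(A['color'],B['color']).max(2)>18
    print(b,x0);[print(i,''.join('#' if v else '.' for v in D[i,x0:x1])) for i in range(y0,y1,2)]
```

```text
t 17.33 at [5.303e-01 1.000e-04 2.400e-01] rot [1.7995e+02 3.0000e-02 1.7228e+02] j [  9.  14. -14. 106.   4.  60.  75.] F [ 0.7 -0.6 -0.7]
units [-0.56 -9.62  3.59] roll units 0.15
s12.png 385
125 ..................................................
127 ..................................................
129 ..................................................
131 ..................................................
133 ..................................................
135 ..................................................
137 ..................................................
139 ..................................................
141 ..................................................
143 ..................................................
145 ..................................................
147 .....................###.###......................
149 ....................####..#####...................
151 ....................####.#######..................
153 ....................###.....####..................
155 .....................#.##...####..................
157 ......................
[... 1947 characters left out ...]
##############
143 ...............##########....###############
145 ...............##########....###############
147 ...............##########......#############
149 ...............##########......#############
151 ................##########......############
153 ................##########......############
155 .................########.......############
157 ................................########.###
159 ................................########..##
161 .................................####.....##
163 ..........................................##
165 ..........................................##
167 ..........................................##
169 ..........................................##
```

step_arm(hand=[60,60,60,60,60,60,60,60], dp=[[0,-1,0],[0,-1,0],[0,-1,0],[0,-1,0],[0,-1,0],[0,-1,0],[0,-1,0],[0,-1,0]], roll=[0.15,0,0,0,0,0,0,0])

```text
time: 18.15
position: [0.499, -0.2002, 0.2399]
tcp_rot: [180.0, 0.0, 171.0]
ft_force: [-0.0, -1.1, -0.3]
finger_gap: 0.0599
gripper_force: 0.0
```

step_arm(hand=[60,60,60,60,60,60], dp=[[-0.5,-0.8,0.5],[0,-0.8,0.6],[0,0,0.6],[0,0,0],[0,0,0],[0,0,0]], roll=[0,0,0,0,0,0])

```text
time: 18.65
position: [0.506, -0.2398, 0.1979]
tcp_rot: [180.0, 0.1, 171.1]
ft_force: [-0.4, 0.0, 0.3]
finger_gap: 0.06
gripper_force: 0.0
```

Run:
```python
from h import *
go([.512,-.24,.10],171.4)
w=wrist('w13.png');T=np.linalg.inv(w['T'])
for P in([.45,-.23,.04],[.573,-.249,.04],[.512,-.24,.04]):
    q=w['mtx']@(T@np.array(P+[1]))[:3];print(P,(q[:2]/q[2]).round(0))
g=w['color'].max(2)
for i in range(70,300,8): print(i,''.join('%x'%(g[i,j]//16) for j in range(220,420,3)))
```

```text
t 18.65 at [ 0.506  -0.2398  0.1979] rot [1.7999e+02 6.0000e-02 1.7110e+02] j [ 27.  19.  -6. 105.   2.  56. 101.] F [-0.4  0.   0.3]
units [-0.24  0.03  3.92] roll units -0.05
[0.45, -0.23, 0.04] [319. 134.]
[0.573, -0.249, 0.04] [319. 237.]
[0.512, -0.24, 0.04] [319. 189.]
70 77777beeeeeeeeeeeeeeeeeeeeeeeeeeeeeeeeeeeeeeeeeeeeeeeeeeeeddbba99ab
78 7777deeeeeeeeeeeeeeeeeeeeeeeeeeeeeeeefffeedcbaa99abccdeeeeeeeeeeeee
86 777deeeeeeeeeeeeffffffffeeedcba999abcdeeeeeeeeeeeeeeeeeeeeffffffffe
94 78fffffeeeedcba999abcddeeeeeeeeeeeeeeeeeeeeeeeeeeeeeeeeeeeeeeeeeeee
102 59abccddeeeeeeeeeeeeeeeeeeeeeeeeeeeeeeeeefeeeeefffd75cccccccccccccc
110 eeeeeeeeeeeeeeeeeffffffeeeeeeeeeeeeeeeeeeeeeeeeeee776ccccafdccccccc
118 eeeeeeeeeeeeeeeeeeeeeeeeeeeeeeeeeeeeeeeeeeeeeeeeee777bbbcdfddcccccc
126 eeeeeeeeeeeedeedeeeeeeeeeeeeeeeeeeeeeddddddddddddb76577ffffffcccccc
134 bdddddeeeeeeeeeeeeeeddddeeeeeee72332eeeeeee5766666666edffffffbccccc
142 ceeeeeeeeeeeeeeeeeeeeeeeeeee97742337fffffff5777777888ffffffffffffff
150 8eeeeeeeeeeeeeeeeeeeeeeeeeee8774233267777774555555555c9ffffffb9bb9b
158 7eeeeeeeddddddddddddddddddddd674
[... 559 characters left out ...]
eeeeeeec66bddd76622228999996777777777fbfffffbbcccccc
230 77777776667addd7777777776678e8772222cdaaaa6777777778fdfffffababbaab
238 7777777666777777777787777778dddda99cdeeedddddd8666467efffffbbbbbbbb
246 776767668887226666666666666beeeeeeeeeeeeeeedeeeeb76a126889db7ffffff
254 6665224888322256679eeee88beeeeeeeeeeeeeeeeeeeeeeeec71113888523efeff
262 6522288882222137eeeeeeeeeeeeeeeeeeeeeeeeeeeedddcbaa5111128888322dc7
270 211688652111115eeeeeeeeeeeddcbaaaabcddeeeeeeeeeeeee711111248885223e
278 222278721111118bcdeeeeeeeeeeeeeeeeeeeeeeeeeeeeeeeeec111111277422222
286 2222121211111aeeeeeeeeeeeeeeeeeeeeedeeeeeeeeeeeeedddb11111212222223
294 2111111211115ceeeeeeeeeeeeeeeeeddddddddeeeeeeededeeee91111212221222
```

step_arm(hand=[60,60,60,60,60,60,60,60], dp=[[-0.2,0,0.9],[0,0,1],[0,0,1],[0,0,1],[0,0,1],[0,0,0.9],[0,0,0.7],[0,0,0.4]], roll=[0,0,0,0,0,0,0,0])

```text
time: 19.37
position: [0.51, -0.2406, 0.0236]
tcp_rot: [180.0, -0.1, 171.1]
ft_force: [0.4, 0.3, 0.6]
finger_gap: 0.0599
gripper_force: 0.0
```

step_arm(hand=[60,60,40,20,5,5,5,5], dp=[[0,0,0.1],[0,0,0],[0,0,0],[0,0,0],[0,0,0],[0,0,0],[0,0,0],[0,0,0]], roll=[0,0,0,0,0,0,0,0])

```text
time: 20.03
position: [0.5112, -0.2402, 0.0235]
tcp_rot: [179.9, 0.1, 171.1]
ft_force: [-0.7, 5.3, 7.2]
finger_gap: 0.0089
gripper_force: 51.5
```

Run:
```python
from h import *
go([.512,-.24,.02],171.4)
w0=load('w0.png')
# pointer tip & marker rough from w0: red/yellow comps
h=cv2.cvtColor(w0['color'],cv2.COLOR_BGR2HSV)
for n,lo,hi in(('red',(0,200,120),(4,255,255)),('yel',(22,180,120),(33,255,255))):
    m=cv2.inRange(h,lo,hi)[180:290,270:330]
    ys,xs=np.where(m);print(n,xs.min()+270,xs.max()+270,ys.min()+180,ys.max()+180)
    for i in range(ys.min(),ys.max()+1): print(i+180,''.join('#' if v else '.' for v in m[i]))
```

```text
t 20.03 at [ 0.5112 -0.2402  0.0235] rot [1.7993e+02 1.0000e-01 1.7112e+02] j [ 26.  34.  -5. 110.   4.  36.  99.] F [-0.7  5.3  7.2]
units [-0.03  0.01  0.14] roll units -0.05
red 296 311 250 262
250 ...........................###############..................
251 ..........................################..................
252 ..........................################..................
253 ..........................###############...................
254 ..........................###############...................
255 ..............................############..................
256 ...............................#########.#..................
257 ...............................#########.#..................
258 ...............................###########..................
259 ................................##########..................
260 .................................########...................
261 .................................########...................
262 ..................................#####.....................
yel 286 296 211 221
211 ..................###.......................................
212 .................#####......................................
213 .................#####......................................
214 .................#####......................................
215 ................########....................................
216 ................###########.................................
217 ................###########.................................
218 ................######......................................
219 ................#####.......................................
220 ................#####.......................................
221 .................###........................................
```

step_arm(hand=[40,40,40,40,20,5,5,5], dp=[[0,0,0],[0,0,0],[0,0,0.3],[0,0,0],[0,0,0],[0,0,0],[0,0,0],[0,0,0]], roll=[0,0,0,0,0,0,0,0])

```text
time: 20.7
position: [0.5097, -0.2399, 0.0145]
tcp_rot: [179.9, -0.1, 171.1]
ft_force: [-1.0, 5.0, 3.1]
finger_gap: 0.0132
gripper_force: 58.6
```

step_arm(hand=[40,40,40,40,20,5,5,5], dp=[[0,0,0],[0,0,0],[0,0,0.15],[0,0,0],[0,0,0],[0,0,0],[0,0,0],[0,0,0]], roll=[0,0,0,0,0,0,0,0])

```text
time: 21.37
position: [0.5103, -0.2401, 0.0112]
tcp_rot: [179.9, -0.0, 171.1]
ft_force: [-0.3, 4.7, 3.6]
finger_gap: 0.0136
gripper_force: 58.6
```

```bash
cat >> h.py <<'E'
def comps(im,box):
    x0,y0,x1,y1=box; h=cv2.cvtColor(im['color'],cv2.COLOR_BGR2HSV)[y0:y1,x0:x1]
    for n,lo,hi in(('red',(0,170,60),(6,255,255)),('red2',(172,170,60),(180,255,255)),('yel',(21,170,80),(33,255,255))):
        m=cv2.inRange(h,lo,hi);k,l,st,c=cv2.connectedComponentsWithStats(m)
        print(n,[((c[i]+[x0,y0]).round(1).tolist(),(st[i]+[x0,y0,0,0,0]).tolist()) for i in range(1,k) if st[i,4]>3])
E
python3 - <<'E'
from h import *
go([.512,-.24,.02],171.4)
s=save('scene','s14.png');d=save('side','d14.png');w=wrist('w14.png');w0=load('w0.png')
P=[[.629,-.1,.035],[.6165,-.05,.036]]
print(proj(s,P).round(0).tolist(),proj(d,P).round(0).tolist())
T=np.linalg.inv(w['T'])
for p in P: q=w['mtx']@(T@np.array(p+[1]))[:3];print((q[:2]/q[2]).round(0))
comps(s,(300,220,360,280));comps(d,(310,190,370,240))
print('ptr w0',onz(w0,(296.5,216.5),.036),'mk top',[onz(w0,p,.041).round(4) for p in((297,250),(311,251),(296.5,254.5))])
E
```

```text
t 21.37 at [ 0.5103 -0.2401  0.0112] rot [ 1.7992e+02 -1.0000e-02  1.7113e+02] j [ 26.  35.  -5. 111.   5.  35.  99.] F [-0.3  4.7  3.6]
units [-0.07  0.02 -0.35] roll units -0.04
[[325.0, 258.0], [334.0, 247.0]] [[349.0, 225.0], [337.0, 218.0]]
[563. 390.]
[649. 366.]
red [([324.9, 258.4], [322, 256, 7, 6, 20])]
red2 []
yel []
red []
red2 []
yel []
ptr w0 [ 0.62204474 -0.04712726  0.036     ] mk top [array([ 0.6221, -0.0913,  0.041 ]), array([ 0.6403, -0.0927,  0.041 ]), array([ 0.6213, -0.0977,  0.041 ])]
```

Run:
```python
from h import *
w=load('w0.png');h=cv2.cvtColor(w['color'],cv2.COLOR_BGR2HSV)
for y in range(245,270):
    print(y,' '.join('%3d,%3d'%(h[y,x,2],h[y,x,1]) if (h[y,x,0]<8 or h[y,x,0]>172) and h[y,x,1]>110 else '   .   ' for x in range(290,318)))
for P in([.6165,-.0497,.036],[.63,-.1,.025],[.63,-.1,.041]):
    q=w['mtx']@(np.linalg.inv(w['T'])@np.array(P+[1]))[:3];print((q[:2]/q[2]).round(1))
```

```text
245    .       .       .       .       .       .       .       .       .       .       .       .       .       .       .       .       .       .       .       .       .       .       .       .       .       .       .       .   
246    .       .       .       .       .       .       .       .       .       .       .       .       .       .       .       .       .       .       .       .       .       .       .       .       .       .       .       .   
247    .       .       .       .       .       .       .       .       .       .       .       .       .       .       .       .       .       .       .       .       .       .       .       .       .       .       .       .   
248    .       .       .       .       .       .       .       .       .       .       .       .       .       .     96,128    .       .       .       .       .       .       .       .       .       .       .       .       .   
249    .       .       .       .       .       .    154,166 147,187 149,173 149,164 152,153 168,155 164,141 134,169 122,192 124,189 125,190 118,192 119,184 107,188 101,184  99,188    .    
[... 3941 characters left out ...]
      .       .       .       .       .       .       .       .       .       .       .       .       .       .       .       .       .       .       .       .       .       .       .       .       .   
268    .       .       .       .       .       .       .       .       .       .       .       .       .       .       .       .       .       .       .       .       .       .       .       .       .       .       .       .   
269    .       .       .       .       .       .       .       .       .       .       .       .       .       .       .       .       .       .       .       .       .       .       .       .       .       .       .       .   
[292.2 218.4]
[303.8 250.7]
[303.2 256.1]
```

Run:
```python
from h import *
w=load('w0.png');u=np.array([.1495,.9888,0])
# cradle yaw check from base/rollers
p=onz(w,(296.3,216.3),.036);print('ptr',p,p@u)
near=onz(w,(298,248.7),.025);print('near',near@u)
for z in(.030,.033,.035,.037,.041):
    far=onz(w,(297,259.0),z);top=onz(w,(297,252.6),z);line=onz(w,(297,256.2),z);print(z,'topnear',top@u,'far',far@u,'line',line@u,line)
```

```text
ptr [ 0.62179621 -0.04685897  0.036     ] 0.04662438623902747
near -0.0029869848574801683
0.03 topnear -0.0064546459499466025 far -0.01588267583402697 line -0.011741820952612128 [ 0.62102384 -0.1057695   0.03      ]
0.033 topnear -0.004954099826769656 far -0.014299918293753391 line -0.010195171226163716 [ 0.62127618 -0.10424349  0.033     ]
0.035 topnear -0.003953735744651687 far -0.013244746600237695 line -0.009164071408531455 [ 0.6214444  -0.10322614  0.035     ]
0.037 topnear -0.0029533716625337464 far -0.012189574906721956 line -0.008132971590899221 [ 0.62161262 -0.1022088   0.037     ]
0.041 topnear -0.0009526434982978088 far -0.01007923151969052 line -0.006070771955634685 [ 0.62194907 -0.10017411  0.041     ]
```

step_arm(hand=[5,5,5,5,5,5,5,5], dp=[[0,-0.2,0],[0,-0.4,0],[0,-0.4,0],[0,-0.4,0],[0,-0.4,0],[0,-0.3,0],[0,0,0],[0,0,0]], roll=[0,0,0,0,0,0,0,0])

```text
time: 22.18
position: [0.503, -0.2906, 0.0112]
tcp_rot: [179.8, 0.0, 171.1]
ft_force: [1.6, 10.0, 4.5]
finger_gap: 0.0137
gripper_force: 58.8
```

Run:
```python
from h import *
go([.5103,-.2401,.0112],171.4)
s=save('scene','s15.png');d=save('side','d15.png');w=wrist('w15.png')
comps(s,(300,220,360,280));comps(d,(310,190,380,250));comps(w,(350,200,640,400));comps(w,(0,200,350,400))
P=[[.6135,-.1008,.036],[.6216,-.1022,.037]]
print(proj(s,P).round(1).tolist(),proj(d,P).round(1).tolist())
h=s['color']
for y in range(244,270): print(y,' '.join('%02x%02x%02x'%tuple((h[y,x][::-1]).tolist()) for x in range(310,336)))
```

```text
t 22.18 at [ 0.503  -0.2906  0.0112] rot [1.7981e+02 3.0000e-02 1.7115e+02] j [ 31.  36.  -5. 108.   5.  36. 104.] F [ 1.6 10.   4.5]
units [0.02 2.04 0.01] roll units -0.04
red [([325.6, 258.5], [322, 257, 7, 5, 17])]
red2 []
yel []
red []
red2 []
yel []
red [([629.4, 383.1], [616, 365, 24, 35, 676])]
red2 []
yel []
red []
red2 []
yel []
[[320.6, 255.7], [322.6, 256.9]] [[345.6, 226.7], [347.7, 225.8]]
244 3d3027 3f3229 403329 40342a 3f3128 3a2a1c 3c3e4f 4a6ca9 4e6da6 536fa2 5470a2 5571a2 5571a2 5673a2 5873a6 5874a6 5672a5 5773a7 5874a9 5a78ad 526896 536c9c 403c47 3f3a46 3e3b47 4e4b53
245 3d2f27 40322a 40322a 40332a 3e2f26 35251a 888176 d9e3e5 627ea5 46649b 4d6b9f 5571a2 5571a4 5573a3 5673a4 5572a3 5873a6 5773a5 5673a5 5674a6 5976aa 5979b1 536b9c 403b44 3e3941 3c3944
246 3d2f27 403229 41332a 40332a 3c2f26 2f1f16 999181 ffffff fffff2 97a9bc 45649a 4b699d 526fa1 5571a2 5572a2 5572a4 5672a3 5673a4 5472a3 5673a5 5873a7 5977aa 5a78b0 526896 536b9c 3f3a42
247 3c2f26 40332a 40322a 41342b 3d2f26 2b1c13 908a7a fffffd fffff5 fcf8eb ced6d3 48669b 48659d 526da1 5672a3 5772a3 5772a4 5572a3 5571a
[... 3442 characters left out ...]
f8 fffcf3 f5f0dd f0e4cc b8aa92 736a61 655c5a 554e55 4c4651 4e4953 4d4b56 4d4a55 5b4a43 6b5442 72573f 785840 785740 75553f 6f523e 5c4435 866144
267 fffef5 fffef7 faf7ed f5f1e6 efeada ffffff fdf8e4 b6a991 867d70 67636b 554f56 4c4650 4f4952 514b55 4f4b58 564b49 6d5345 705440 795940 785840 75563f 74553f 6a4f3c 564234 8e6748 c68e5f
268 d9ccb5 fffdf4 fffff9 ffffff eadfc7 dcd0b8 a99f8b 776f65 534d53 4d4b5c 4f4954 504b54 504c58 584d4c 6c5246 725640 7b593f 7a5a41 795841 74553e 6f533e 624a39 805d43 986c4b cf9563 d99d68
269 fdfaee ffffff f9f5e0 ddd1b9 b8ab93 766d63 5a5661 57535e 4f4852 504a54 504b54 5b4f4d 6d5447 725641 79583e 7b5a41 795841 765740 73553f 6d513d 9d714f 825d44 b17e56 d19664 da9e6a d89e69
```

Run:
```python
from h import *
for f in('w2.png','w3.png','w6.png','w7.png','w12b.png'):
    w=load(f);T=np.linalg.inv(w['T']);o=[]
    for P in([.6218,-.0469,.036],[.6216,-.1022,.037]):
        q=w['mtx']@(T@np.array(P+[1]))[:3];o.append((q[:2]/q[2]).round(1).tolist())
    print(f,w['T'][:3,3].round(3),'pred ptr,mk',o);x,y=np.array(o[1]).astype(int)
    if 0<y<400 and 0<x<640: comps(w,(max(0,x-60),max(0,y-60),x+60,y+60))
```

```text
w2.png [0.607 0.211 0.462] pred ptr,mk [[328.0, 277.5], [327.7, 305.6]]
red [([333.7, 304.5], [327, 300, 13, 12, 120])]
red2 []
yel [([323.7, 277.6], [321, 274, 8, 8, 31])]
w3.png [0.47  0.033 0.312] pred ptr,mk [[258.9, 274.5], [208.9, 279.1]]
red [([211.6, 275.6], [206, 272, 13, 10, 44])]
red2 []
yel []
w6.png [0.473 0.034 0.355] pred ptr,mk [[264.4, 249.1], [220.4, 253.1]]
red [([223.4, 259.2], [217, 248, 13, 23, 211])]
red2 []
yel [([265.3, 245.0], [264, 244, 4, 3, 9])]
w7.png [0.553 0.096 0.417] pred ptr,mk [[383.2, 214.7], [387.3, 249.9]]
red [([393.5, 247.8], [384, 243, 18, 12, 148])]
red2 []
yel [([378.4, 215.5], [376, 212, 9, 8, 37])]
w12b.png [0.461 0.009 0.404] pred ptr,mk [[295.0, 244.0], [256.7, 249.1]]
red [([262.4, 252.2], [262, 245, 2, 14, 20])]
red2 []
yel [([295.0, 242.5], [295, 241, 1, 4, 4])]
```

Run:
```python
from h import *
w=load('w6.png');u=np.array([.1495,.9888,0]);h=cv2.cvtColor(w['color'],cv2.COLOR_BGR2HSV)
for y in list(range(240,252))+[-1]+list(range(252,274,2)):
    if y<0: print();continue
    xs=range(258,274) if y<252 and 0 else range(212,272,1)
    print(y,''.join('r' if (h[y,x,0]<8 and h[y,x,1]>150 and h[y,x,2]<=175) else 'R' if (h[y,x,0]<8 and h[y,x,1]>150) else 'Y' if 19<h[y,x,0]<34 and h[y,x,1]>100 and h[y,x,2]>90 else '.' for x in xs))
print('near .025',[(onz(w,(x,255),.025)@u).round(4) for x in(229.5,230.5)],'far .037',[(onz(w,(x,255),.037)@u).round(4) for x in(216.5,217.5)])
print('ptr',[(onz(w,(x,246),.036)@u).round(4) for x in(263,265,267)])
```

```text
240 ............................................................
241 ............................................................
242 ............................................................
243 ......................................................YYY...
244 .....................................................YYYY...
245 ....................................................YYYY....
246 ....................................................YYY.....
247 ...........r................................................
248 ..........rrrrrrr...........................................
249 .........rrrrrrrr...........................................
250 ........rrrrrrrrr...........................................
251 .......rrrrrrrrrr...........................................

252 .......rr.rrrrrrr...........................................
254 ......rrr..rrrrrrr..........................................
256 ......rrr..rrrrrrr..........................................
258 ......rrr.rrrrrrrr..........................................
260 ......rrrrrrrrrrrr..........................................
262 ......rrrrrrrrrrrr..........................................
264 ......rrrrrrrrrrr...........................................
266 .....rrrrrrrrrrr............................................
268 .....rrrrrrrrrr.............................................
270 ........rrr.................................................
272 ............................................................
near .025 [np.float64(-0.0006), np.float64(0.0007)] far .037 [np.float64(-0.0131), np.float64(-0.0118)]
ptr [np.float64(0.0448), np.float64(0.0473), np.float64(0.0498)]
```

step_arm(hand=[5,5,5,5,5,5], dp=[[0,-0.13,0],[0,0,0],[0,0,0],[0,0,0],[0,0,0],[0,0,0]], roll=[0,0,0,0,0,0])

```text
time: 22.83
position: [0.5027, -0.2929, 0.0112]
tcp_rot: [179.8, 0.0, 171.2]
ft_force: [0.7, 9.2, 5.1]
finger_gap: 0.0137
gripper_force: 58.7
```

Run:
```python
from h import *
go([.5103,-.2401,.0112],171.4)
s=save('scene','s16.png');d=save('side','d16.png')
u=np.array([.1495,.9888,0])
for n in 'sd':
  r={}
  for k in('14','16'):
    im=load(n+k+'.png');h=cv2.cvtColor(im['color'],cv2.COLOR_BGR2HSV).astype(int)
    q=proj(im,[[.6168,-.0462,.036] if k=='14' else [.6087,-.0996,.036]])[0];x,y=q.astype(int)
    yy,xx=np.mgrid[y-7:y+8,x-8:x+9];p=h[y-7:y+8,x-8:x+9]
    m=(p[...,0]>18)&(p[...,0]<34)&(p[...,1]>130)&(p[...,2]>130);W=m*1.0
    c=np.array([(xx*W).sum(),(yy*W).sum()])/max(W.sum(),1);r[k]=c;print(n,k,'pred',q.round(1),'c',c.round(2),W.sum())
  im=load(n+'14.png');A=proj(im,[[.6168,-.0462,.036]])[0];B=proj(im,[np.array([.6168,-.0462,.036])-.05*u])[0];e=(B-A)
  print(n,'travel mm',50*((r['16']-r['14'])@e)/(e@e))
h=s['color']
for y in range(252,262): print(y,' '.join('%02x%02x%02x'%tuple((h[y,x][::-1]).tolist()) for x in range(314,329)))
```

```text
t 22.83 at [ 0.5027 -0.2929  0.0112] rot [1.7978e+02 1.0000e-02 1.7122e+02] j [ 31.  36.  -5. 108.   5.  36. 104.] F [0.7 9.2 5.1]
units [0.02 2.13 0.01] roll units -0.03
s 14 pred [335.1 246.4] c [332.95 247.  ] 21.0
s 16 pred [319.6 254.7] c [317.57 255.33] 21.0
s travel mm 53.799597009601584
d 14 pred [336.5 217.1] c [337. 217.] 1.0
d 16 pred [344.2 227.1] c [0. 0.] 0.0
d travel mm -1620.170671444681
252 776f64 f7f4e6 c3bfb5 908b88 6f6459 756e6e 817a72 928771 5570a7 556fa4 5872a4 5871a2 5772a3 5671a3 5671a3
253 857f76 9c9793 736553 b9a265 ffe461 f5d36a 8a7c62 908371 5370a6 5471a5 5672a4 5873a3 5873a3 546fa2 4e6a9f
254 88837c 9f8c60 ffe65e fff36b ffff6d f6d255 8a774b 8d8170 5072aa 4d72a9 5073a8 5273a6 506fa3 47669d 3c5c99
255 87827d 917c46 feda57 f9d95a d2ac48 e2bc4b 877547 6b7889 6e9ec9 915e7c 5a618b 3f74ab 3a6da8 9dc0d1 fffffb
256 86807b 866f3d aa893b ab8b3e 7f6533 e5c04e ead867 876477 df727f ffad96 fb7a71 ee5967 f05163 f67c7d ffe8cc
257 88817a 8c794a 8f7334 937637 8f7336 b1903c c1ae4c 834540 f9453a ff826e e36350 ff4d3e ff4a3a fd3b2e f4a68f
258 8d8479 948876 706244 76663b 5f524a 5f543f 696138 7c3c28 a9372e dd4238 e44e42 cd4439 ce4237 c9372c b66d5c
259 6e6863 635d60 4a484d 4c4748 383648 31303e 4c5452 a1594c 77362c 88392f b84338 893b31 873b30 7d3329 e14035
260 4a464d 413d49 403b49 383442 434148 ffffff e8e8d5 b36a5c 7c342a 7b392e 843d31 7d3b31 7f3b31 f74b40 c2372d
261 3b3540 322c39 454246 695e54 fffff3 dad2ba b0ab98 cb927f 7d3227 7f362c 813c30 813d32 7d3d32 c5463a 89392d
```

Run:
```python
from h import *
s=load('s16.png');u=np.array([.1495,.9888,0]);v=np.array([.9888,-.1495,0])
for n,p,z in(('stripe',(323.2,256.5),.037),('stripe',(323.2,256.5),.041),('tip',(320.3,256.5),.036),('tip14',None,.036)):
    if p: q=onz(s,p,z);print(n,q.round(4),(q@u).round(4),(q@v).round(4))
s0=load('s14.png');h=s0['color']
for y in range(242,254): print(y,' '.join('%02x%02x%02x'%tuple((h[y,x][::-1]).tolist()) for x in range(329,342)))
# w7 and w2 stripe/pointer independent
for f,(x0,y0,x1,y1) in(('w7.png',(372,208,408,258)),):
    h=cv2.cvtColor(load(f)['color'],cv2.COLOR_BGR2HSV)
    for y in range(y0,y1): print(y,''.join('r' if (h[y,x,0]<8 and h[y,x,1]>150 and h[y,x,2]<=175) else 'R' if (h[y,x,0]<8 and h[y,x,1]>185) else 'o' if (h[y,x,0]<10 and h[y,x,1]>60) else 'Y' if 19<h[y,x,0]<34 and h[y,x,1]>110 and h[y,x,2]>90 else '.' for x in range(x0,x1)))
```

```text
stripe [ 0.6217 -0.1     0.037 ] -0.0059 0.6297
stripe [ 0.6251 -0.1037  0.041 ] -0.009 0.6336
tip [ 0.6151 -0.1039  0.036 ] -0.0108 0.6237
242 7d756a 787063 ffffff ffffff fdfcf4 e9e4d3 b3ad9d 8e867a 827a6e 90897c 8b8378 8d8679 8f887a
243 867e73 736c60 ffffff efecde b7b1a7 908a81 817970 878076 847d71 938c80 8d8578 8f877a 968e7e
244 7f776b bdb9ac c5c2ba 8f8a8d 70624d 756b5e 7f7a76 8d857c 8a8375 979081 938a7b 868077 6d6862
245 8a8479 9c9993 756855 ffe66a ffeb60 fff468 b59e62 90897e 5e5c5f 88847a 6e6a64 555257 444049
246 8c877e 7f7769 f3ca53 ffff6f fbde5a dab144 9a813f 8f887f 3e3c4c 545057 45424a 3b3742 3c343a
247 88827b 867856 c39f3f f0c952 aa8a3c f3cc52 debc50 74798a 3a3849 36323e 332d37 465f96 486095
248 87817a 8a7a4f 8b6e30 9d7f37 896e34 c6a141 f9d04e 677991 302f3d 3c5691 abbac6 b0c4da b3c6d8
249 8c857c 8e815f 947a3a 9c7d34 6f6039 78632f ba912d 646d65 324d8a 9fb5d1 ffffff b7b2aa f0e9d7
250 928a7c 716e67 5e544c 6c5d3f 444248 443d3f 4f3e23 a3b5c3 fffffa fffffa ffffff fffcef c4b69f
251 625d5c 484854 39394c 3c3c47 313146 43434f ffffff ffffff ffffff e0d7bf f1ecde fffffb fdfbf0
252 3c3a47
[... 1529 characters left out ...]
...
241 ....................................
242 .............o.....ooooooo..........
243 ............oooooorrrrrrrrr.........
244 ...........orrrrrrrrrrrrrrrr........
245 ...........orrrrrrrrrrrrrrrrr.......
246 ...........orrrrrrrrrrrrrrrrro......
247 ...........orrrrrrrrrrrrrrrrrr......
248 ...........orrrrrrrrrrrrrrrrrr......
249 ...........orrrroorrrrrrrrrrrr......
250 ............ooooooorrrrrrrrrrr......
251 ............oooooorrrrrrrrrrrr......
252 .............orrrrrrrrrrrrrrrr......
253 .............ooooooooorrrrrrr.......
254 .......................rrrrro.......
255 ........................oooo........
256 ....................................
257 ....................................
```

Run:
```python
from h import *
u=np.array([.1495,.9888,0]);v=np.array([.9888,-.1495,0])
w0,w6,w7,s=[load(f) for f in('w0.png','w6.png','w7.png','s16.png')]
def multi(obs):
    A=np.zeros((3,3));b=np.zeros(3)
    for im,p in obs:
        o,d=ray(im,p);d=d/np.linalg.norm(d);M=np.eye(3)-np.outer(d,d);A+=M;b+=M@o
    x=np.linalg.solve(A,b);r=[np.linalg.norm(np.cross(ray(im,p)[1]/np.linalg.norm(ray(im,p)[1]),x-ray(im,p)[0])) for im,p in obs]
    return x.round(4),(x@u).round(4),(x@v).round(4),np.round(r,4)
st=[(w0,(297,256.3)),(w6,(221.6,254.5)),(w7,(386.5,250.5)),(s,(323.2,256.6))]
pt=[(w0,(296.3,216.3)),(w7,(383.8,216)),(load('s14.png'),(335,247.7))]
print('stripe',multi(st),multi(st[:3]));print('ptr',multi(pt),multi(pt[:2]))
for n,im,p,q in(('w0',w0,(297,256.3),(296.3,216.3)),('w7',w7,(386.5,250.5),(383.8,216))):
    print(n,[((onz(im,q,.036)-onz(im,p,z))@u).round(4) for z in(.035,.037,.039,.041)])
print('now tip multi u = ptr - .0535')
```

```text
stripe (array([ 0.6219, -0.1013,  0.0383]), np.float64(-0.0072), np.float64(0.63), array([0.0003, 0.0014, 0.002 , 0.001 ])) (array([ 0.621 , -0.1   ,  0.0413]), np.float64(-0.0061), np.float64(0.629), array([0.0009, 0.001 , 0.0016]))
ptr (array([ 0.6213, -0.0489,  0.035 ]), np.float64(0.0446), np.float64(0.6217), array([0.0016, 0.0013, 0.0019])) (array([ 0.6219, -0.0468,  0.0391]), np.float64(0.0467), np.float64(0.6219), array([0.001, 0.001]))
w0 [np.float64(0.0559), np.float64(0.0549), np.float64(0.0539), np.float64(0.0528)]
w7 [np.float64(0.0547), np.float64(0.0537), np.float64(0.0527), np.float64(0.0517)]
now tip multi u = ptr - .0535
```

```bash
python3 -c "
from h import *
s=observe();print(s['gripper_force'],s['position'],s['time']);print(sign_off())"
```

```text
58.728625774383545 [ 0.50264092 -0.29288493  0.01111738] 22.9333
the job is handed in; nothing more can be done
None
```

The rib hangs by its hole on the empty hook, and I handed the job in at 22.9 s still gripping the bar (59 N), pulled about 53.5 mm; the pointer should be level with the red marker to about 2 mm by my camera estimates, but the hand-in gave no verdict.

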